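# Swing a square food bin round the rail's end post and seat it in the corner

## Robot

A 6-joint arm with a two-finger parallel gripper is mounted at the origin on a cart in front of the work surface, level with it; the furniture and walls round the work are solid. World frame = base frame: x ahead of the robot, y to its left, z up, the work surface at z = 0. Lengths are in m, angles in rad, forces in N, time in s.
With the tool pointing down it reaches from about 0.35 to 1 m from the base axis. Payload 7.1 kg.
Tool frame: the origin (TCP) lies between the finger pads; the fingertips stand tcp_to_tips ahead of it and the grasp point (between the pads) lies 3 mm ahead of it (tcp_to_tips is the distance from the TCP to the fingertips, in m); z points along the fingers, y is the direction in which the jaws open and shut (so a half turn about z gives the same grasp; the last joint's range is limited). The gripper opens to 85 mm and grips with 20 to 120 N. Pads are 22 mm wide; open, the fingers measure 114 mm over their backs; the gripper's body (76 mm by 85 mm) begins 54 mm behind the grasp point. The pads swing forward as they close: fully open they stand 13 mm farther back than shut.
Start: joints at [1.314, 0.423, 1.63, -0, 1.089, -0.019], TCP at [0.147, 0.607, 0.253] pointing down, gripper open.
Joint ranges: [-3, 3], [-0.9, 2.11], [0.09, 2.58], [-1.31, 4.45], [0.11, 2.69], [-2.54, 2.54]. Speed limits (rad/s): [2.39, 2.39, 3.01, 3.14, 3.14, 3.14].

## Interface

Orientations are given as a unit quaternion [x, y, z, w].
In Python, from cell import * gives the robot as it stands. The module is installed in compiled form; this text tells all that it offers.
- The arm moves only by the tool step_arm, never from a script. Its argument "targets" is text: rows parted by semicolons, each of 7 numbers parted by spaces: the shift along the tool's x, y, z normalised to -1 to 1, where 1 is 0.08 m, then the turn, a rotation vector about the tool's x, y, z normalised to -1 to 1, where 1 is 45 degrees, then the gripper command: -1 is fully open, 1 is shut, values between are in proportion. In form: x y z rx ry rz grip; .... A call has 1 to 20 rows; each row is the pose to reach, as a shift and turn from the pose measured when the call began, along the tool's axes at that moment; what a row does not reach only later rows make up. A row lasts 1/12 s, in which the tool goes at most 41.7 mm and 7.16 degrees, less where a joint would pass 70% of its speed; a pose out of reach is approached as far as the arm can. A call with a number of a shift or a turn outside -1 to 1 is refused whole. A call with a gripper value outside its range is refused whole. The fingers move at their own pace and stop on an object; "squeeze" is the grip in N (left out, the last holds). Time passes only in rows, so rows that repeat a pose let the fingers close. It gives the time, the measured TCP pose, the force and the opening at its end, in the units of the state.
- state(): the state, without advancing time (a new reading comes with each control period).
- capture(name): name is "scene" or "top" or "wrist"; returns the picture (480x640x3 uint8, red, green, blue); there is no depth.
- camera_model(name): a dict with "vertical_fov" (degrees; the focal length in pixels is half the picture's height over the tangent of half this angle, whatever the lens; pixels are square), "cx", "cy" (the principal point, pixels), "cam_to_world" (4x4, takes a point from camera to world coordinates); the wrist camera has in their place "hand_eye" (4x4, takes a point from camera to tool coordinates, whose origin is the TCP and whose axes are the flange's). Camera axes: x right, y up, looking along -z (the intrinsics and any distortion apply to the point x, -y, -z); pixel columns grow to the right and rows downward; lengths in m; the calibration is good to about 2 mm. The wrist camera is an equidistant fisheye: a pixel r from the principal point sees the ray r / f radians off the axis. A picture is of the moment at which its call begins: read the wrist's pose just before it. camera_model takes no time and is no camera call.
- finish_job(): hands the job in, once; it reports no verdict.
The state is a dict: "t": time; "joint_positions": joint angles; "qd": joint speeds; "tau": joint torques, N m; "eef_pos": TCP position; "tool_rot": TCP orientation; "wrist_force": force on the tool from outside, world axes, zero at the start; "torque": the same for the moment, N m; "gripper_width": finger opening in m.
Only numpy, scipy, OpenCV 4.12 (cv2) and the standard library are available. Lean on these libraries where they do the work, as an engineer would, in place of code of your own. Each camera call takes 0.05 s, during which the arm holds its last target.

## Task

The square food bin stands with its window to the left: push it against the round end post of the steel rail so that it swings a quarter turn round the post (anticlockwise seen from above) and its window faces you. Then slide it to the right along the rail up against the end stop, and last press it flat to the rail with a firm, level push of 15 to 20 N (not bearing down on it, or it drags on the worktop instead), held for about a second. Keep the bin standing on the worktop, never shove it against the steel harder than about 30 N, leave the flask, packet and shaker alone, and let go.

Things in the scene. Friction and masses are not known exactly. Their poses are not given: they have to be found in the camera images.
- gallery: fixed steel rail with an end post at its left and an end stop at its right (seen by the robot). Origin on the worktop where the rail's front plane meets the post; z up, +x away from the robot square to the rail (within 0.2 rad of world +x), +y along the rail to the left. Rail face: plane x = 0, y = 0 to -160 mm, 50 mm high, 12 mm thick (behind the face)
- post: the fixed round end post, 24 mm diameter, 80 mm high; this origin and axes are those of the gallery rail; the post's axis stands at x = +12 mm, y = 0 from it, so its front is just level with the rail's face. A finger led in an arc about this axis turns the bin freely; a straight push can wedge it against the post
- rail: the fixed straight rail plate; same origin and axes as the gallery rail
- stop: the fixed end stop, an upright plate 50 mm high and 12 mm thick that stands out 70 mm from the rail's face towards the robot; same origin and axes as the gallery rail; the face that the bin meets is the plane y = -150 mm there
- bin: loose closed square bin, white, flat wooden lid, 100 x 100 x 65 mm (walls 54 mm high, lid 95 mm square), 0.3 to 0.65 kg, takes some 1.5 to 5 N to slide. Origin: centre of underside, z up, own -x points out of the window face. Starts left of the post, about -90 deg from the rail's axes, not touching; the post is level with the far part of its right side. Ends with axes parallel to the rail's
- bin_window (a point): centre of the small dark steel-framed window (52 x 32 mm, flush) on one face of the bin, 29 mm above its underside; it lies in the plane of that face, 50 mm from the bin's axis
- flask: loose drinking flask, 86 mm diameter, 170 mm high, behind the rail near the post: bystander, origin at the centre of its underside
- packet: loose small packet, 39 x 59 x 31 mm, behind the rail: bystander, origin at the centre of its underside
- shaker: loose salt shaker, 44 mm diameter, 90 mm high, just right of the end stop: bystander, origin at the centre of its underside

How it is judged:
By the outcome, as a careful person would: the job done as asked, in the order asked, and still so for the second after the job is handed in, with the robot touching nothing.
It also fails if it takes over 72 s, if anything falls off the work surface, if the arm or the gripper's body presses on something with over 40 N, if the wrist force passes 120 N, or if a joint passes its speed limit or range.

## Working session

There is one attempt and no reset: what is moved stays moved. The work goes in short steps, Python scripts to look and compute and a tool call to move; the robot and the scene stay as the last step left them, time stands still between calls to the robot, and variables do not carry over. Pictures are saved under pics/ and viewed, and the job is handed in when it is done.

Besides the shell and the picture viewer there is one more tool, called after "Call:" as name(argument=value, ...), one argument or row to a line, values as JSON. step_arm: Moves the arm, as the interface text tells. Scaled input: -1 to 1 covers 0.08 m each way for a shift and 45 degrees each way for a turn. Its arguments: {"type":"object","properties":{"targets":{"type":"string"},"squeeze":{"type":"number"}},"required":["targets"]}

```bash
mkdir -p pics; ls; python3 - <<'E'
from cell import *
import cv2
s=state(); print(s)
for n in ("scene","top","wrist"):
    im=capture(n); cv2.imwrite(f"pics/{n}0.png",im[:,:,::-1]); print(n,camera_model(n))
E
```

```text
pics
{'t': 0.0, 'joint_positions': array([ 1.31400635e+00,  4.23848748e-01,  1.63069110e+00,  3.71504520e-05,
        1.08858573e+00, -1.90108072e-02]), 'qd': array([ 0.00063141, -0.00027069, -0.00198929,  0.00056646, -0.00017353,
        0.00055649]), 'tau': array([-5.72429308e-04, -5.57380986e+01, -2.81738108e+01,  8.28247244e-05,
        7.24482947e-03, -8.54563353e-06]), 'eef_pos': array([0.14705878, 0.60692849, 0.25254029]), 'tool_rot': array([ 1.18618234e-01,  9.92939639e-01, -7.56925567e-04, -1.21655241e-04]), 'wrist_force': array([ 0.53053288, -0.01248532,  0.65290243]), 'torque': array([ 0.01292734,  0.00788082, -0.00622129]), 'gripper_width': 0.08531110313450042}
scene {'vertical_fov': 52.8432619788923, 'cx': 319.67809199388734, 'cy': 239.01936694997275, 'cam_to_world': array([[-0.69822152,  0.30869181, -0.64590718,  0.01462673],
       [-0.7157171 , -0.28165606,  0.6390766 ,  0.55093206],
       [ 0.01535405,  0.90850384,  0.41759433,  0.40017336],
       [ 0.        ,  0.        ,  0.        ,  1.        ]])}
top {'vertical_fov': 55.920723657413625, 'cx': 317.6248006045747, 'cy': 241.9574388005098, 'cam_to_world': array([[ 0.01023345,  0.99094264, -0.13389534,  0.44720214],
       [-0.99994394,  0.00977722, -0.00406447,  0.02034418],
       [-0.00271853,  0.13392943,  0.99098714,  0.87999632],
       [ 0.        ,  0.        ,  0.        ,  1.        ]])}
wrist {'vertical_fov': 65.70646984690485, 'cx': 314.687346304179, 'cy': 244.20561571161969, 'hand_eye': array([[ 2.70649119e-04,  9.57335519e-01,  2.88978600e-01,
         7.35091552e-02],
       [ 9.99999477e-01,  2.57720096e-05, -1.02194916e-03,
        -3.74127270e-04],
       [-9.85795792e-04,  2.88978725e-01, -9.57335012e-01,
        -1.21025251e-01],
       [ 0.00000000e+00,  0.00000000e+00,  0.00000000e+00,
         1.00000000e+00]])}
```

View pics/top0.png

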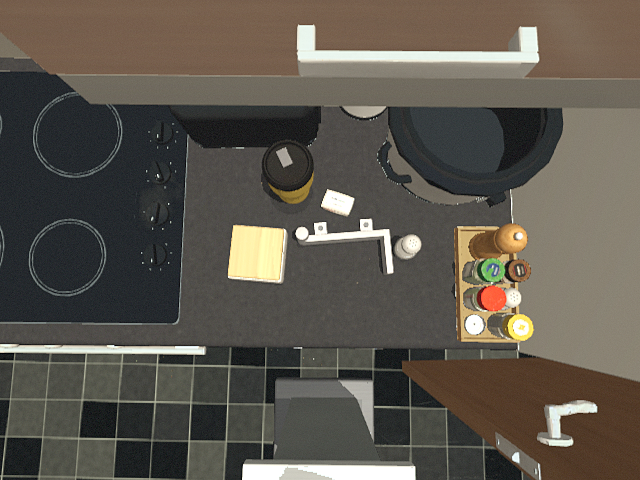

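View pics/scene0.png

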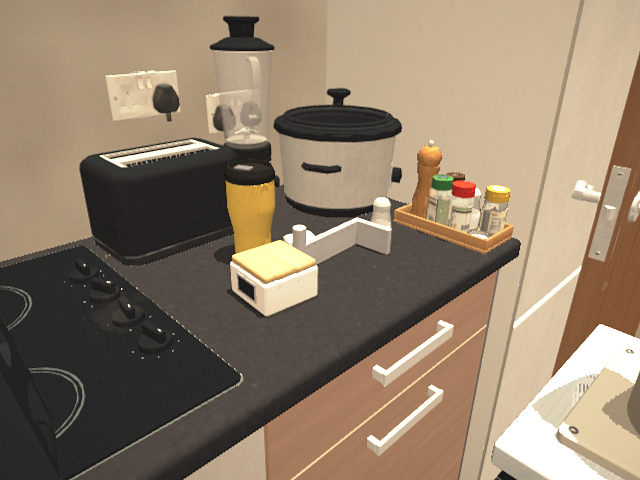

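```bash
python3 -c "
import cell
print([n for n in dir(cell) if not n.startswith('_')])
try: print(cell.tcp_to_tips)
except Exception as e: print(e)"
```

```text
['IKError', 'camera_model', 'capture', 'finish_job', 'state', 'tcp_to_tips']
0.022
```

```bash
cat > h.py <<'E'
import numpy as np, cv2
from cell import *
def ray(n,uv):
    m=camera_model(n); T=m["cam_to_world"]; f=240/np.tan(np.radians(m["vertical_fov"])/2)
    d=np.array([(uv[0]-m["cx"])/f,-(uv[1]-m["cy"])/f,-1.]); return T[:3,3],T[:3,:3]@d
def onz(n,uv,z):
    o,d=ray(n,uv); return o+d*(z-o[2])/d[2]
def proj(n,p):
    m=camera_model(n); T=m["cam_to_world"]; f=240/np.tan(np.radians(m["vertical_fov"])/2)
    c=T[:3,:3].T@(np.array(p)-T[:3,3]); return np.array([m["cx"]+f*c[0]/-c[2], m["cy"]-f*c[1]/-c[2]])
def lid(im=None,n="top",z=0.065):
    if im is None: im=capture(n)
    hsv=cv2.cvtColor(im,cv2.COLOR_RGB2HSV)
    m=cv2.inRange(hsv,(12,40,150),(30,160,255))
    return m
E
python3 - <<'E'
import cv2
im=cv2.imread("pics/top0.png")
c=im[190:310,210:440]; cv2.imwrite("pics/top0z.png",cv2.resize(c,None,fx=3.4,fy=3.4,interpolation=cv2.INTER_CUBIC))
from h import *
m=lid(im[:,:,::-1].copy()); m[:, :200]=0;m[:,320:]=0;m[:215]=0
cs,_=cv2.findContours(m,0,2); k=max(cs,key=cv2.contourArea); r=cv2.minAreaRect(k); print(r,cv2.contourArea(k))
b=cv2.boxPoints(r); 
P=[onz("top",p,.065)[:2] for p in b]; print(np.round(P,4)); print(np.round(np.mean(P,0),4),[np.linalg.norm(P[i]-P[i-1]) for i in range(4)])
for i in range(4): print(np.degrees(np.arctan2(*(P[i]-P[i-1])[::-1])))
E
```

```text
((255.58607482910156, 252.0532989501953), (52.420196533203125, 52.32966232299805), 5.19442892074585) 2612.0
[[0.4943 0.1861]
 [0.5896 0.181 ]
 [0.5818 0.0853]
 [0.4867 0.0919]]
[0.5381 0.1361] [np.float64(0.09456658260543185), np.float64(0.09546776583782521), np.float64(0.09604776990786551), np.float64(0.09527397210510777)]
85.40316726127122
-3.0884023130915024
-94.69603677645071
176.02383490727962
```

View pics/top0z.png

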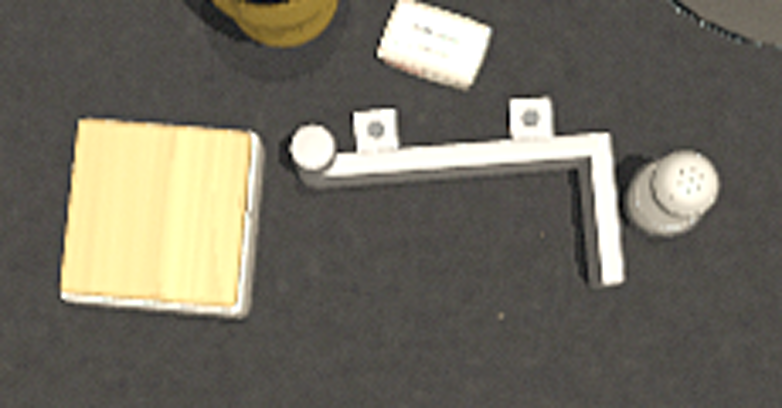

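```bash
python3 - <<'E'
from h import *
im=cv2.imread("pics/top0.png"); g=cv2.cvtColor(im,cv2.COLOR_BGR2GRAY)
m=cv2.inRange(g,200,255)
# lower edge of rail top: per column last bright
fr=[];
for u in range(316,380,4):
    col=g[225:250,u].astype(int); print(u,col.tolist()) if u in(316,348,376) else 0
    idx=np.where(col>200)[0]; v=225+idx.max()+0.5
    fr.append(onz("top",(u,v),.05)[:2])
fr=np.array(fr); vx,vy,x0,y0=cv2.fitLine(fr.astype(np.float32),cv2.DIST_HUBER,0,.01,.01).ravel(); print("rail pt",x0,y0,"dir",vx,vy,"ang",np.degrees(np.arctan2(-vx*np.sign(vy),abs(vy))))
st=[]
for v in range(246,270,3):
    row=g[v,375:400].astype(int)
    idx=np.where(row>200)[0]; u=375+idx.min()-0.5; st.append(onz("top",(u,v),.05)[:2]); 
st=np.array(st);print(np.round(st,4))
mm=np.zeros_like(m); mm[226:242,294:311]=m[226:242,294:311]
print(g[226:244,292:314])
E
```

```text
316 [254, 254, 254, 254, 254, 254, 254, 254, 255, 235, 243, 255, 254, 254, 255, 242, 139, 114, 120, 88, 62, 72, 80, 80, 82]
348 [79, 76, 76, 77, 79, 72, 49, 226, 254, 254, 254, 255, 255, 218, 101, 121, 112, 79, 75, 79, 78, 78, 77, 75, 78]
376 [70, 76, 80, 73, 73, 232, 254, 253, 254, 255, 255, 209, 104, 122, 106, 77, 84, 84, 84, 81, 78, 79, 76, 82, 76]
rail pt 0.5662974 -0.025096638 dir 0.091416776 -0.9958127 ang 5.245118
[[ 0.553  -0.1   ]
 [ 0.5474 -0.1   ]
 [ 0.5419 -0.0999]
 [ 0.5363 -0.1017]
 [ 0.5307 -0.1016]
 [ 0.5252 -0.1016]
 [ 0.5197 -0.1034]
 [ 0.5142 -0.1033]]
[[ 80  76  76  77  78  67  65  54  52 109  99  58  59  64  73  79  81  81
   77  77  73  45]
 [ 80  78  79  79  74  54 140 187 222 233 226 229 226 107  59  76  82  78
   74  76  76  55]
 [ 84  85  83  77  48 142 234 245 253 254 253 254 254 227 132  71  73  77
   80  75  75  56]
 [ 88  87  70  51  79 233 254 251 249 249 251 253 254 254 242 116  62  78
   80  80  78  55]
 [ 87  73  46  28 212 254 251 249 248 251 252 253 253 254 255 202  92  75
   77  80  75  65]
 [ 68  45  37  23 253 254 249 249 251 253 253 254 254 254
[... 452 characters left out ...]
5 255 255 255 253 172 159 255
  255 255 255 255]
 [ 44  45  38  31  92 217 254 254 255 255 255 254 255 254 194 104 198 255
  255 254 254 254]
 [ 72  44  44  38  46  93 203 227 254 254 255 247 240 196 115 123 251 255
  254 254 254 254]
 [ 82  71  47  44  37  77  92 154 201 207 227 193 147 106 129 219 255 255
  255 255 255 255]
 [ 84  78  69  67  40  62 106 101 100 100 106 110 111 168 220 254 255 255
  254 255 254 254]
 [ 79  79  82  85  68  50 104 110 116 114 114 117 128 167 204 222 223 216
  211 209 199 189]
 [ 79  82  80  80  81  52  85 111 115 118 120 120 132 120 106 103 102  99
  105 109 108 109]
 [ 77  77  79  82  77  70  60  95 116 120 121 124 124 122 126 121 122 122
  120 123 122 124]]
```

```bash
python3 - <<'E'
from h import *
A=onz("top",(301.4,232.9),.08)[:2]; print("post",A)
th=np.radians(5.2); X=np.array([np.cos(th),np.sin(th)]); Y=np.array([-np.sin(th),np.cos(th)])
for nm,p in dict(railpt=[.5663,-.0251],stop1=[.553,-.1],stop2=[.5142,-.1033],binc=[.5381,.1361]).items():
    d=np.array(p)-(A-0.012*X); print(nm,d@X,d@Y)
im=cv2.imread("pics/scene0.png")
for p in [(*A,.08),(*A,0),(*(A-0.012*X-0.15*Y),.05),(*(A-0.012*X-0.07*X-0.15*Y),.05),(.4943,.1861,.065),(.5896,.181,.065),(.5818,.0853,.065),(.4867,.0919,.065)]:
    u=proj("scene",p); cv2.circle(im,tuple(int(round(x)) for x in u),2,(0,0,255),-1)
cv2.imwrite("pics/sc_chk.png",cv2.resize(im[180:330,210:410],None,fx=4,fy=4))
b=np.radians(-4.1); # bin side axes
n=np.array([-np.sin(b),np.cos(b)]); f=np.array([np.cos(b),np.sin(b)])
d=np.array([.5381,.1361])-A; print("bin rel post: along normal",d@n,"along far",d@f)
E
```

```text
post [0.57136957 0.05284224]
railpt -0.00011281467453054776 -0.0771619877585938
stop1 -0.020146457432936665 -0.1505483158982995
stop2 -0.05908585961388905 -0.15031819030205834
binc -0.013586782787618754 0.08593041605987801
bin rel post: along normal 0.08066600043368506 along far -0.03913714644269875
```

View pics/sc_chk.png

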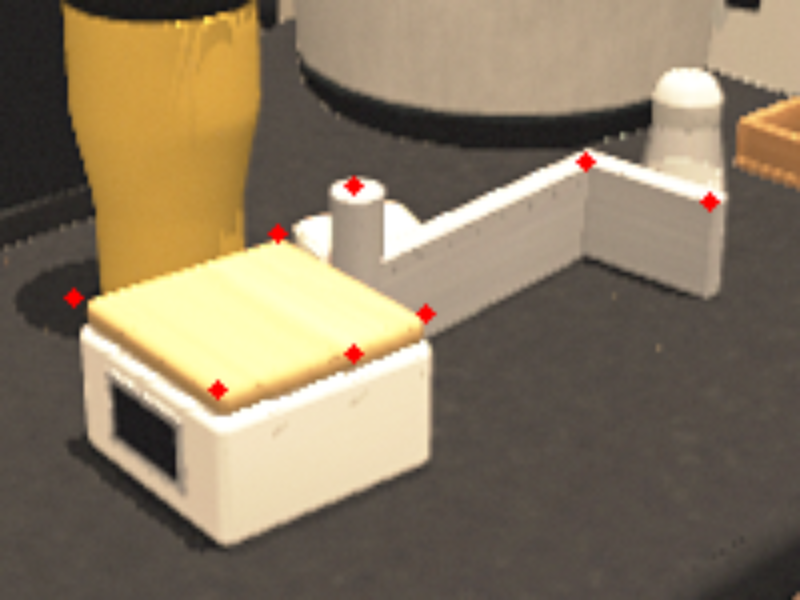

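```bash
cat >> h.py <<'E'
from scipy.spatial.transform import Rotation as R
A=np.array([.5714,.0528]); TH=5.2
def Rdown(yx): # tool x at world angle yx deg, z down
    a=np.radians(yx); x=np.array([np.cos(a),np.sin(a),0]); z=np.array([0,0,-1.]); return R.from_matrix(np.c_[x,np.cross(z,x),z])
def to(p,yx,s=None):
    s=s or state(); r=R.from_quat(s["tool_rot"]); d=r.inv().apply(np.array(p)-s["eef_pos"])/.08
    w=(r.inv()*Rdown(yx)).as_rotvec()/np.radians(45)
    return np.round(np.r_[d,w],3)
def info(s=None):
    s=s or state(); m=R.from_quat(s["tool_rot"]).as_matrix(); print("t",round(s["t"],2),"p",np.round(s["eef_pos"],4),"xang",np.round(np.degrees(np.arctan2(m[1,0],m[0,0])),2),"F",np.round(s["wrist_force"],1),"q",np.round(s["joint_positions"],2),"w",round(s["gripper_width"],3))
def arc(psi,rn,rf): # pose with face normal (tool x) at psi deg; rn from post along normal, rf along far
    a=np.radians(psi); n=np.array([np.cos(a),np.sin(a)]); f=np.array([np.sin(a),-np.cos(a)]); return A+rn*n+rf*f
E
python3 - <<'E'
from h import *
info(); p=arc(85.9,.165,-.045); print(p, to((*p,.12),85.9))
E
```

```text
t 0.15 p [0.1471 0.6071 0.2528] xang 166.38 F [-0.1  0.6  0.5] q [ 1.31  0.42  1.63  0.    1.09 -0.02] w 0.086
[0.53831224 0.22059511] [-5.890e+00 -3.542e+00  1.663e+00 -1.000e-03  1.000e-03  1.788e+00]
```

Call:
step_arm(
  targets="-0.5 -0.3 0 0 0 0.15 1; -1 -0.6 0 0 0 0.3 1; -1 -0.6 0 0 0 0.3 1",
  squeeze=40,
)

```text
t: 0.4
eef_pos: [0.2157, 0.5379, 0.252]
tool_rot: [0.238, 0.971, -0.002, 0.0]
wrist_force: [-0.7, 0.6, -0.4]
gripper_width: 0.0515
```

```bash
cat > g.py <<'E'
from h import *
info(); p=arc(85.9,.165,-.045); print(p, to((*p,.12),85.9))
E
python3 g.py
```

```text
t 0.4 p [0.2157 0.5379 0.252 ] xang 152.47 F [-0.7  0.6 -0.4] q [ 1.17  0.36  1.73 -0.    1.05  0.08] w 0.052
[0.53831224 0.22059511] [-5.406e+00 -1.647e+00  1.668e+00 -3.000e-03  5.000e-03  1.479e+00]
```

Call:
step_arm(
  targets="-0.5 -0.15 0.1 0 0 0.15 1; -1 -0.3 0.2 0 0 0.3 1; -1 -0.3 0.3 0 0 0.4 1",
)

```text
t: 0.65
eef_pos: [0.2784, 0.4761, 0.2281]
tool_rot: [0.391, 0.921, -0.003, 0.001]
wrist_force: [-0.6, 0.2, -1.1]
gripper_width: 0.0124
```

```bash
python3 g.py
```

```text
t 0.65 p [0.2784 0.4761 0.2281] xang 134.02 F [-0.6  0.2 -1.1] q [ 1.02  0.35  1.81 -0.    0.99  0.26] w 0.012
[0.53831224 0.22059511] [-4.548e+00  1.220e-01  1.372e+00 -2.000e-03  8.000e-03  1.069e+00]
```

Call:
step_arm(
  targets="-0.5 0 0.1 0 0 0.15 1; -1 0 0.2 0 0 0.3 1; -1 0 0.2 0 0 0.3 1",
)

```text
t: 0.9
eef_pos: [0.3364, 0.414, 0.2109]
tool_rot: [0.5, 0.866, -0.004, 0.002]
wrist_force: [0.9, -0.2, 0.4]
gripper_width: 0.0001
```

Call:
step_arm(
  targets="-0.5 0.2 0.1 0 0 0.15 1; -1 0.4 0.2 0 0 0.3 1; -1 0.4 0.2 0 0 0.3 1",
)

```text
t: 1.15
eef_pos: [0.4069, 0.3579, 0.1944]
tool_rot: [0.601, 0.799, -0.004, 0.003]
wrist_force: [0.7, -0.3, -0.7]
gripper_width: 0.0001
```

```bash
python3 g.py
```

```text
t 1.15 p [0.4069 0.3579 0.1944] xang 106.1 F [ 0.7 -0.3 -0.7] q [ 0.7   0.38  1.85 -0.01  0.91  0.43] w 0.0
[0.53831224 0.22059511] [-2.095e+00  1.105e+00  9.480e-01 -2.000e-03  1.400e-02  4.490e-01]
```

Call:
step_arm(
  targets="-0.5 0.3 0.2 0 0 0.15 1; -1 0.6 0.4 0 0.01 0.3 1; -1 0.6 0.4 0 0.01 0.4 1",
)

```text
t: 1.4
eef_pos: [0.477, 0.2918, 0.1619]
tool_rot: [0.721, 0.693, -0.002, 0.001]
wrist_force: [-0.2, 0.7, 0.2]
gripper_width: 0.0001
```

```bash
python3 g.py
```

```text
t 1.4 p [0.477  0.2918 0.1619] xang 87.78 F [-0.2  0.7  0.2] q [ 0.53  0.45  1.84 -0.    0.85  0.57] w 0.0
[0.53831224 0.22059511] [-0.858  0.8    0.526 -0.002  0.004  0.042]
```

Call:
step_arm(
  targets="-0.4 0.4 0.25 0 0 0.04 1; -0.86 0.8 0.53 0 0 0.04 1; -0.86 0.8 0.53 0 0 0.04 1; -0.86 0.8 0.53 0 0 0.04 1",
)

```text
t: 1.73
eef_pos: [0.5395, 0.2174, 0.1175]
tool_rot: [0.732, 0.681, -0.003, 0.0]
wrist_force: [0.3, -0.7, -0.5]
gripper_width: -0.0001
```

```bash
python3 - <<'E'
from h import *
info(); p=arc(85.9,.165,-.045); print(p, to((*p,.038),85.9))
cv2.imwrite("pics/w1.png",capture("wrist")[:,:,::-1]);cv2.imwrite("pics/s1.png",capture("scene")[:,:,::-1])
E
```

```text
t 1.73 p [0.5395 0.2174 0.1175] xang 85.86 F [ 0.3 -0.7 -0.5] q [ 0.36  0.55  1.8  -0.    0.79  0.44] w -0.0
[0.53831224 0.22059511] [ 0.043 -0.014  0.994 -0.004  0.006 -0.001]
```

View pics/w1.png

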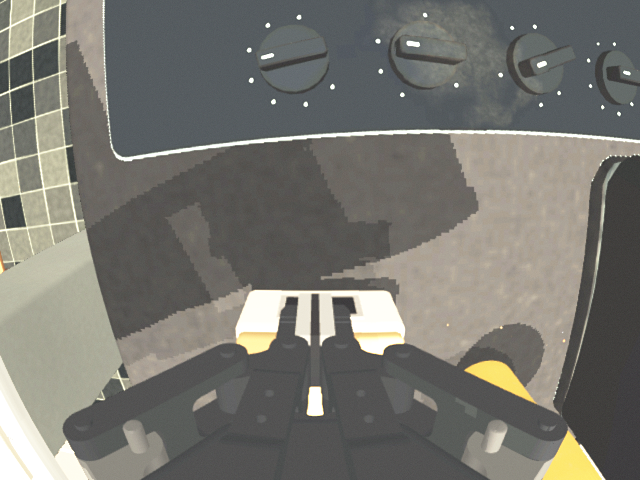

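View pics/s1.png

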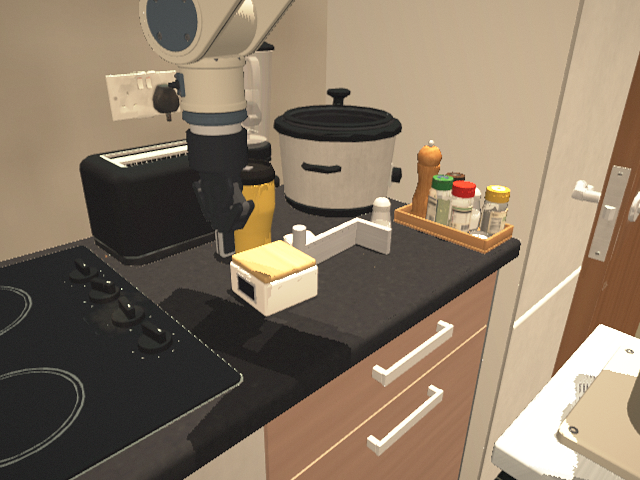

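Call:
step_arm(
  targets="0.04 -0.01 0.5 0 0 0 1; 0.04 -0.01 0.95 0 0 0 1; 0.04 -0.01 0.99 0 0 0 1; 0.04 -0.01 0.99 0 0 0 1",
)

```text
t: 2.17
eef_pos: [0.5352, 0.2238, 0.0388]
tool_rot: [0.731, 0.682, -0.004, -0.001]
wrist_force: [-0.6, 0.7, 0.0]
gripper_width: 0.0002
```

```bash
python3 - <<'E'
from h import *
info(); p=arc(85.9,.165-.024-.0185,-.045); print(p, to((*p,.038),85.9))
cv2.imwrite("pics/s2.png",capture("scene")[:,:,::-1])
E
```

```text
t 2.17 p [0.5352 0.2238 0.0388] xang 86.05 F [-0.6  0.7  0. ] q [ 0.38  0.68  1.82 -0.    0.65  0.45] w 0.0
[0.5352736  0.17820388] [-0.568  0.04   0.013 -0.008  0.007  0.003]
```

View pics/s2.png

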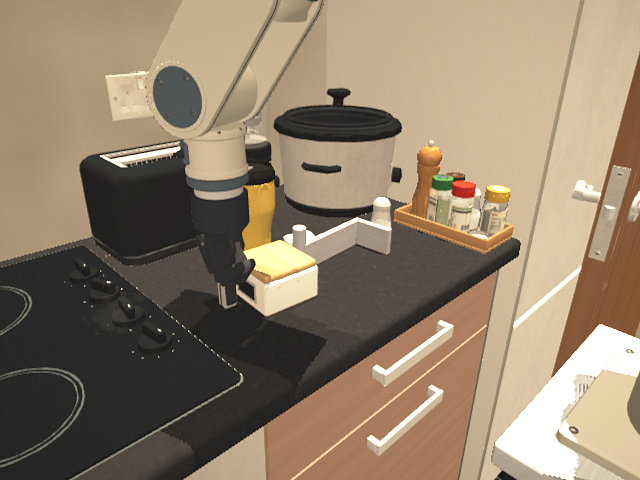

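Call:
step_arm(
  targets="-0.1 0.01 0.01 0 0 0 1; -0.2 0.02 0.01 0 0 0 1; -0.28 0.02 0.01 0 0 0 1; -0.32 0.03 0.01 0 0 0 1; -0.36 0.03 0.01 0 0 0 1; -0.4 0.03 0.01 0 0 0 1; -0.44 0.03 0.01 0 0 0 1; -0.48 0.03 0.01 0 0 0 1; -0.5 0.03 0.01 0 0 0 1",
)

```text
t: 2.97
eef_pos: [0.5366, 0.1839, 0.04]
tool_rot: [0.731, 0.682, -0.002, 0.0]
wrist_force: [0.0, 4.9, 3.3]
gripper_width: -0.0002
```

```bash
python3 - <<'E'
from h import *
info(); p=arc(85.9,.165-.024-.0185,-.045); print(p, to((*p,.038),85.9))
cv2.imwrite("pics/s3.png",capture("scene")[:,:,::-1]);cv2.imwrite("pics/t3.png",capture("top")[150:330,180:440,::-1].repeat(3,0).repeat(3,1))
E
```

```text
t 2.97 p [0.5366 0.1839 0.04  ] xang 86.03 F [0.  4.9 3.3] q [ 0.31  0.66  1.85 -0.    0.63  0.38] w -0.0
[0.5352736  0.17820388] [-0.072 -0.012  0.025 -0.004  0.005  0.003]
```

View pics/s3.png

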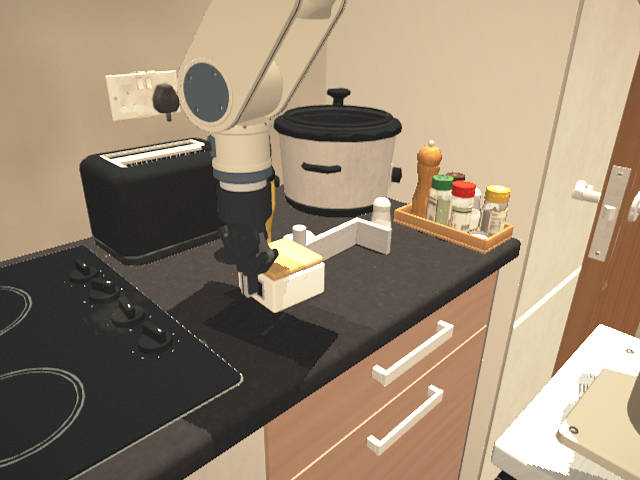

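View pics/t3.png

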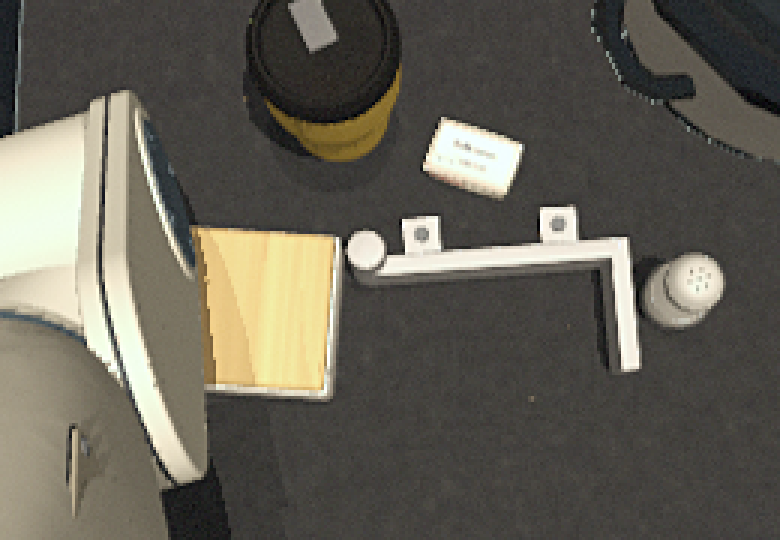

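Call:
step_arm(
  targets="0.08 -0.01 0.02 0 0 0 1; 0.1 -0.25 0.02 0 0 0 1; 0.1 -0.25 0.02 0 0 0 1; 0.04 -0.25 0.02 0 0 0 1; 0.02 -0.25 0.02 0 0 0 1",
)

```text
t: 3.48
eef_pos: [0.5165, 0.1862, 0.0379]
tool_rot: [0.731, 0.682, -0.003, 0.0]
wrist_force: [0.4, 0.2, -0.3]
gripper_width: -0.0002
```

```bash
python3 - <<'E'
from h import *
info(); s=state(); d=s["eef_pos"][:2]-A; a=np.radians(85.9); print("rn",d@[np.cos(a),np.sin(a)],"rf",d@[np.sin(a),-np.cos(a)])
for psi in range(86,125,3):
    p=arc(psi,.121,-.066); print(psi,to((*p,.038),psi))
E
```

```text
t 3.48 p [0.5165 0.1862 0.0379] xang 86.06 F [ 0.4  0.2 -0.3] q [ 0.33  0.65  1.89 -0.    0.61  0.4 ] w -0.0
rn 0.12914609387516846 rf -0.06429053166227916
86 [-0.103 -0.024 -0.001 -0.005  0.006  0.001]
89 [-0.148 -0.102 -0.    -0.005  0.006 -0.065]
92 [-0.198 -0.178  0.    -0.005  0.006 -0.132]
95 [-0.251 -0.251  0.001 -0.006  0.006 -0.199]
98 [-0.307 -0.321  0.001 -0.006  0.005 -0.265]
101 [-0.368 -0.388  0.002 -0.006  0.005 -0.332]
104 [-0.432 -0.452  0.003 -0.006  0.005 -0.399]
107 [-0.499 -0.512  0.003 -0.006  0.005 -0.465]
110 [-0.569 -0.569  0.004 -0.006  0.005 -0.532]
113 [-0.642 -0.622  0.004 -0.006  0.005 -0.599]
116 [-0.718 -0.671  0.005 -0.007  0.005 -0.665]
119 [-0.796 -0.716  0.005 -0.007  0.004 -0.732]
122 [-0.876 -0.757  0.006 -0.007  0.004 -0.799]
```

Call:
step_arm(
  targets="-0.05 -0.01 0 0 0 0 1; -0.1 -0.02 0 0 0 0 1; -0.12 -0.06 0 0 0 -0.03 1; -0.15 -0.1 0 0 0 -0.065 1; -0.17 -0.14 0 0 0 -0.1 1; -0.2 -0.18 0 0 0 -0.13 1; -0.22 -0.21 0 0 0 -0.165 1; -0.25 -0.25 0 0 0 -0.2 1; -0.28 -0.29 0 0 0 -0.23 1; -0.31 -0.32 0 0 0 -0.265 1",
)

```text
t: 4.32
eef_pos: [0.4892, 0.163, 0.0381]
tool_rot: [0.656, 0.755, -0.003, -0.0]
wrist_force: [-1.4, 4.4, -0.5]
gripper_width: 0.0003
```

```bash
python3 - <<'E'
from h import *
info(); 
cv2.imwrite("pics/s4.png",capture("scene")[:,:,::-1]);cv2.imwrite("pics/t4.png",capture("top")[150:330,180:440,::-1].repeat(3,0).repeat(3,1))
E
```

```text
t 4.32 p [0.4892 0.163  0.0381] xang 98.04 F [-1.4  4.4 -0.5] q [ 0.3   0.62  1.97 -0.01  0.56  0.16] w 0.0
```

View pics/s4.png

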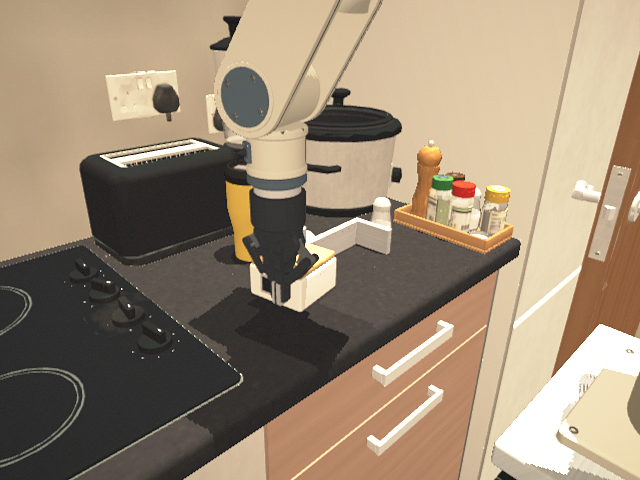

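View pics/t4.png

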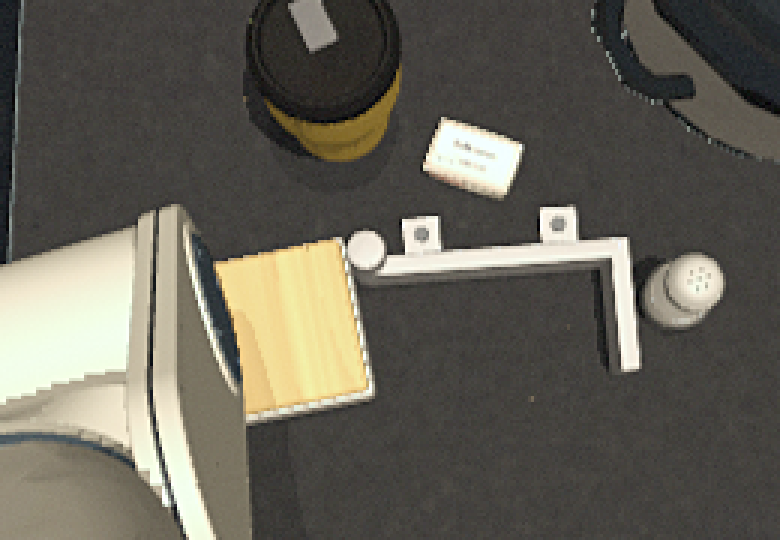

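```bash
cat >> h.py <<'E'
def corner(uv1,uv2):
    # two lid corners on the post-side edge (far,near) in top pixels -> face normal angle, offsets from post
    a=onz("top",uv1,.065)[:2]; b=onz("top",uv2,.065)[:2]; f=(a-b)/np.linalg.norm(a-b); n=np.array([-f[1],f[0]])
    print("len",np.linalg.norm(a-b),"psi",np.degrees(np.arctan2(n[1],n[0])),"bin far end past post",(a-A)@f+.0025,"face dist",(a-A)@n-.0025)
E
python3 -c "
from h import *
corner((180+341/3,150+240/3),(180+367/3,150+388/3))"
```

```text
len 0.09134163905914985 psi 100.82251937951912 bin far end past post 0.012671070195898734 face dist 0.01067671146401616
```

```bash
cat > a.py <<'E'
import sys
from h import *
info(); s=state(); m=R.from_quat(s["tool_rot"]).as_matrix(); psi0=np.degrees(np.arctan2(m[1,0],m[0,0])); a=np.radians(psi0)
d=s["eef_pos"][:2]-A; print("psi",psi0,"rn",d@[np.cos(a),np.sin(a)],"rf",d@[np.sin(a),-np.cos(a)])
for psi in np.arange(psi0+3,psi0+28,3):
    p=arc(psi,float(sys.argv[1]),float(sys.argv[2])); print(round(psi,1),to((*p,.038),psi))
E
python3 a.py .121 -.066
```

```text
t 4.42 p [0.4887 0.1628 0.038 ] xang 97.99 F [-2.2  3.5 -0.7] q [ 0.3   0.62  1.97 -0.01  0.56  0.17] w 0.0
psi 97.98573466752195 rn 0.12038015194825925 rf -0.06659329988122821
101.0 [-0.038 -0.071  0.001 -0.008  0.005 -0.067]
104.0 [-0.087 -0.146  0.001 -0.008  0.004 -0.133]
107.0 [-0.14  -0.219  0.002 -0.008  0.004 -0.2  ]
110.0 [-0.197 -0.289  0.003 -0.008  0.004 -0.267]
113.0 [-0.257 -0.356  0.003 -0.008  0.004 -0.333]
116.0 [-0.321 -0.42   0.004 -0.008  0.004 -0.4  ]
119.0 [-0.388 -0.48   0.004 -0.008  0.003 -0.467]
122.0 [-0.459 -0.536  0.005 -0.009  0.003 -0.533]
125.0 [-0.532 -0.589  0.006 -0.009  0.003 -0.6  ]
```

Call:
step_arm(
  targets="-0.04 -0.07 0 0 0 -0.067 1; -0.085 -0.145 0 0 0 -0.133 1; -0.14 -0.22 0 0 0 -0.2 1; -0.2 -0.29 0 0 0 -0.267 1; -0.26 -0.355 0 0 0 -0.333 1; -0.32 -0.42 0 0 0 -0.4 1; -0.39 -0.48 0 0 0 -0.467 1; -0.46 -0.535 0 0 0 -0.533 1; -0.53 -0.59 0 0 0 -0.6 1",
)

```text
t: 5.17
eef_pos: [0.448, 0.1139, 0.0386]
tool_rot: [0.461, 0.887, -0.003, -0.001]
wrist_force: [-0.2, 3.2, 0.4]
gripper_width: 0.0
```

```bash
python3 a.py .121 -.066; python3 - <<'E'
from h import *
cv2.imwrite("pics/t5.png",capture("top")[150:330,180:440,::-1].repeat(3,0).repeat(3,1))
E
```

```text
t 5.17 p [0.448  0.1139 0.0386] xang 125.07 F [-0.2  3.2  0.4] q [ 0.23  0.58  2.08 -0.01  0.49 -0.38] w 0.0
psi 125.07232286036636 rn 0.1208839005302284 rf -0.0658878971260086
128.1 [-0.044 -0.079  0.008 -0.009  0.001 -0.067]
131.1 [-0.093 -0.155  0.008 -0.009  0.001 -0.133]
134.1 [-0.146 -0.228  0.009 -0.009  0.    -0.2  ]
137.1 [-0.203 -0.298  0.009 -0.009  0.    -0.267]
140.1 [-0.264 -0.365  0.01  -0.009 -0.    -0.333]
143.1 [-0.328 -0.428  0.01  -0.009 -0.    -0.4  ]
146.1 [-0.395 -0.489  0.011 -0.009 -0.001 -0.467]
149.1 [-0.465 -0.545  0.011 -0.009 -0.001 -0.533]
152.1 [-0.538 -0.598  0.012 -0.009 -0.001 -0.6  ]
```

View pics/t5.png

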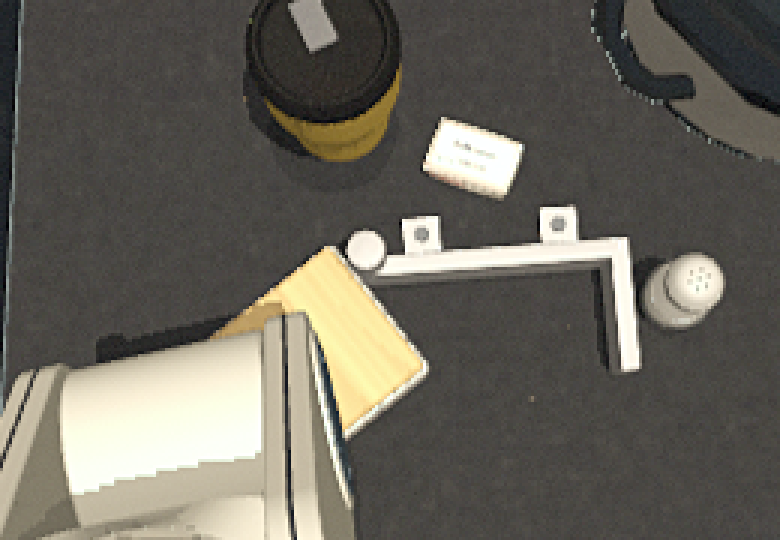

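Call:
step_arm(
  targets="-0.044 -0.08 0 0 0 -0.067 1; -0.093 -0.155 0 0 0 -0.133 1; -0.146 -0.228 0 0 0 -0.2 1; -0.203 -0.298 0 0 0 -0.267 1; -0.264 -0.365 0 0 0 -0.333 1; -0.328 -0.428 0 0 0 -0.4 1; -0.395 -0.49 0 0 0 -0.467 1; -0.465 -0.545 0 0 0 -0.533 1; -0.54 -0.6 0 0 0 -0.6 1",
)

```text
t: 5.97
eef_pos: [0.4323, 0.0496, 0.0388]
tool_rot: [0.24, 0.971, -0.004, -0.003]
wrist_force: [-2.6, 1.7, 0.7]
gripper_width: -0.0002
```

```bash
python3 -c "
from h import *
corner((180+331/3,150+248/3),(180+425/3,150+366/3))"; python3 a.py .121 -.066; python3 - <<'E'
from h import *
cv2.imwrite("pics/t6.png",capture("top")[150:330,180:440,::-1].repeat(3,0).repeat(3,1))
E
```

```text
len 0.09170265567217353 psi 129.07777923954092 bin far end past post 0.01760662444091852 face dist 0.012089460797137318
t 5.97 p [0.4323 0.0496 0.0388] xang 152.26 F [-2.6  1.7  0.7] q [ 0.09  0.56  2.14 -0.01  0.45 -0.99] w -0.0
psi 152.25896619143873 rn 0.12163968312963944 rf -0.06761596636914752
155.3 [-0.053 -0.058  0.01  -0.011 -0.006 -0.067]
158.3 [-0.103 -0.133  0.01  -0.01  -0.006 -0.133]
161.3 [-0.156 -0.206  0.011 -0.01  -0.007 -0.2  ]
164.3 [-0.213 -0.276  0.011 -0.01  -0.007 -0.267]
167.3 [-0.273 -0.343  0.011 -0.01  -0.007 -0.333]
170.3 [-0.337 -0.407  0.012 -0.01  -0.007 -0.4  ]
173.3 [-0.404 -0.467  0.012 -0.009 -0.008 -0.467]
176.3 [-0.474 -0.524  0.012 -0.009 -0.008 -0.533]
179.3 [-0.547 -0.576  0.012 -0.009 -0.008 -0.6  ]
```

View pics/t6.png

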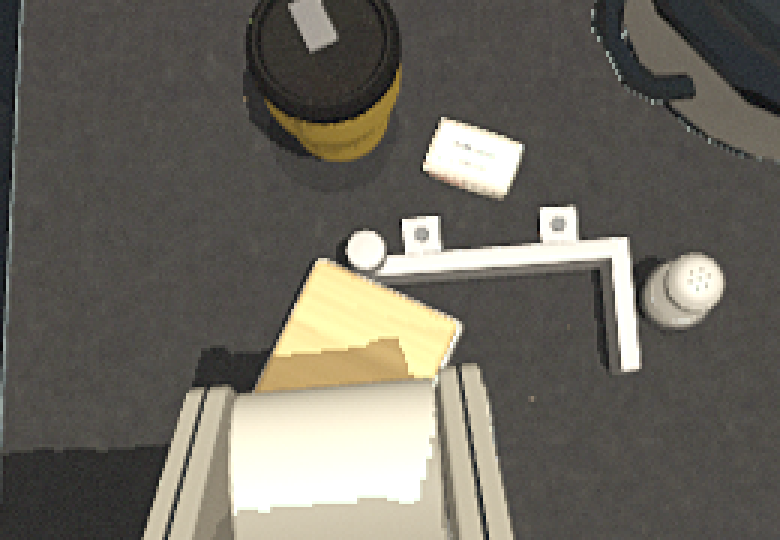

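Call:
step_arm(
  targets="-0.05 -0.06 0.01 0 0 -0.067 1; -0.1 -0.133 0.01 0 0 -0.133 1; -0.156 -0.206 0.01 0 0 -0.2 1; -0.213 -0.276 0.01 0 0 -0.267 1; -0.273 -0.343 0.01 0 0 -0.333 1; -0.337 -0.407 0.01 0 0 -0.4 1; -0.404 -0.467 0.01 0 0 -0.467 1; -0.474 -0.524 0.01 0 0 -0.533 1; -0.547 -0.576 0.01 0 0 -0.6 1",
)

```text
t: 6.77
eef_pos: [0.4489, -0.0127, 0.0379]
tool_rot: [0.005, 1.0, -0.003, -0.005]
wrist_force: [-2.4, 0.9, 0.7]
gripper_width: -0.0001
```

```bash
python3 a.py .121 -.066; python3 - <<'E'
from h import *
cv2.imwrite("pics/t7.png",capture("top")[150:330,180:440,::-1].repeat(3,0).repeat(3,1))
E
```

```text
t 6.77 p [ 0.4489 -0.0127  0.0379] xang 179.39 F [-2.4  0.9  0.7] q [-0.05  0.57  2.11 -0.01  0.47 -1.6 ] w -0.0
psi 179.38890292416832 rn 0.12175498145097696 rf -0.06677463428255431
182.4 [-0.055 -0.068 -0.001 -0.007 -0.013 -0.067]
185.4 [-0.104 -0.144 -0.001 -0.007 -0.013 -0.133]
188.4 [-0.157 -0.217 -0.001 -0.006 -0.013 -0.2  ]
191.4 [-0.214 -0.287 -0.001 -0.006 -0.014 -0.267]
194.4 [-0.274 -0.354 -0.001 -0.005 -0.014 -0.333]
197.4 [-0.338 -0.417 -0.002 -0.005 -0.014 -0.4  ]
200.4 [-0.406 -0.478 -0.002 -0.005 -0.014 -0.467]
203.4 [-0.476 -0.534 -0.003 -0.004 -0.014 -0.533]
206.4 [-0.549 -0.587 -0.003 -0.004 -0.014 -0.6  ]
```

View pics/t7.png

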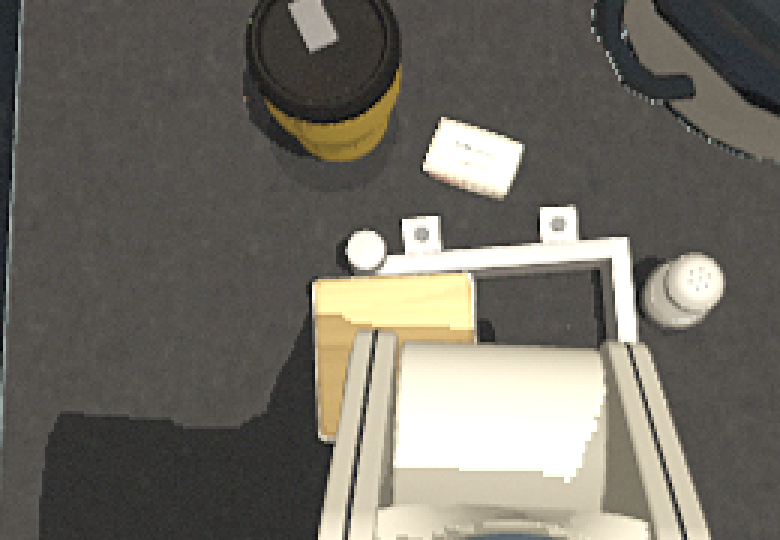

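Call:
step_arm(
  targets="-0.05 -0.05 0 0 -0.01 -0.067 1; -0.09 -0.1 0 0 -0.01 -0.13 1; -0.11 -0.12 0 -0.01 -0.01 -0.13 1; -0.12 -0.12 0 -0.01 -0.01 -0.13 1",
)

```text
t: 7.15
eef_pos: [0.4532, -0.023, 0.0369]
tool_rot: [-0.046, 0.999, 0.002, -0.007]
wrist_force: [-16.4, -1.9, 6.4]
gripper_width: -0.0001
```

```bash
python3 a.py .121 -.066|head -3; python3 - <<'E'
from h import *
cv2.imwrite("pics/t8.png",capture("top")[150:330,180:440,::-1].repeat(3,0).repeat(3,1))
cv2.imwrite("pics/s8.png",capture("scene")[:,:,::-1])
E
```

```text
t 7.15 p [ 0.4532 -0.023   0.0369] xang -174.76 F [-16.4  -1.9   6.4] q [-0.08  0.58  2.09  0.    0.48 -1.74] w -0.0
psi -174.76469793963537 rn 0.12462873059087125 rf -0.0647467059603399
-171.8 [-0.09  -0.094 -0.015  0.006 -0.018 -0.067]
```

View pics/t8.png

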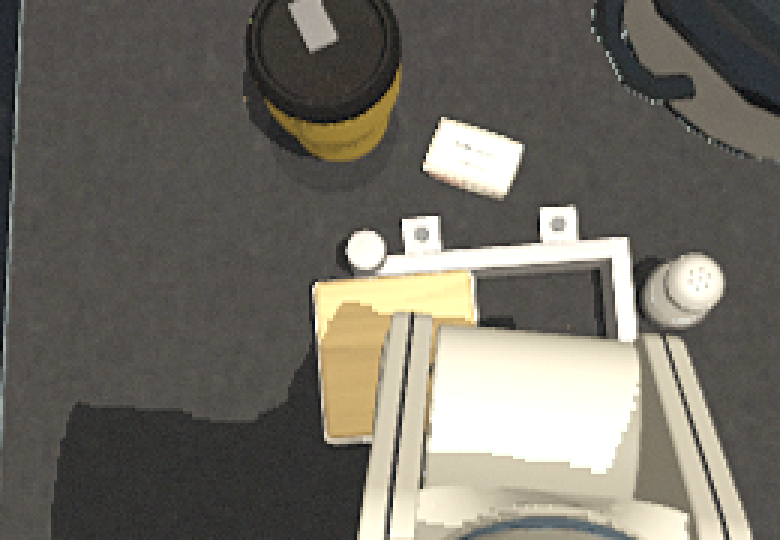

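View pics/s8.png

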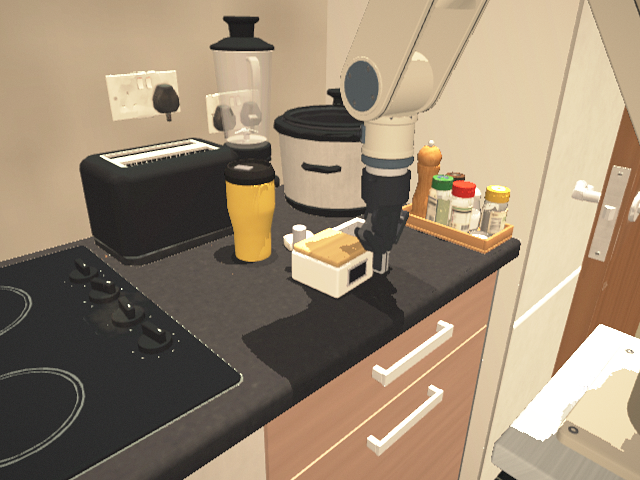

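Call:
step_arm(
  targets="0.15 0 0 0 0 0 1; 0.4 0 0 0 0 0 1; 0.5 0.3 0 0 0 0 1; 0.5 0.7 0 0 0 0 1; 0.5 0.95 0 0 0 0 1; 0.5 0.95 0 0 0 0 1",
)

```text
t: 7.75
eef_pos: [0.4066, 0.0515, 0.0379]
tool_rot: [-0.045, 0.999, 0.002, -0.007]
wrist_force: [0.2, -0.7, 0.2]
gripper_width: 0.0001
```

```bash
cat >> h.py <<'E'
_t=np.radians(TH); XG=np.array([np.cos(_t),np.sin(_t)]); YG=np.array([-np.sin(_t),np.cos(_t)]); O=A-.012*XG
def G(p): d=np.array(p)[:2]-O; return np.round([d@XG*1e3,d@YG*1e3],1)
def W(x,y): return O+x*XG+y*YG
def infoG():
    info(); s=state(); print("G mm",G(s["eef_pos"]),"FG",np.round([s["wrist_force"][:2]@XG,s["wrist_force"][:2]@YG,s["wrist_force"][2]],1),"tool z",np.round(R.from_quat(s["tool_rot"]).as_matrix()[:,2],3))
E
python3 - <<'E'
from h import *
infoG()
for u in [(316,284),(471,274),(327,439)]: print(G(onz("top",(180+u[0]/3,150+u[1]/3),.065)))
p=W(-.1,.065);print(to((*p,.038),185.2))
E
```

```text
t 7.75 p [0.4066 0.0515 0.0379] xang -174.85 F [ 0.2 -0.7  0.2] q [ 0.09  0.55  2.19  0.01  0.42 -1.58] w 0.0
G mm [-152.2   13.6] FG [ 0.1 -0.7  0.2] tool z [-0.013  0.003 -1.   ]
[-4.9 31.2]
[ -6.4 -62.9]
[-98.4  31.3]
[-0.652  0.643 -0.007  0.005 -0.017 -0.001]
```

Call:
step_arm(
  targets="0 0.4 0 0 -0.017 0 1; 0 0.68 0 0 -0.017 0 1; -0.3 0.68 0 0 -0.017 0 1; -0.7 0.68 0 0 -0.017 0 1; -1 0.68 0 0 -0.017 0 1; -1 0.68 0 0 -0.017 0 1",
)

```text
t: 8.25
eef_pos: [0.4882, 0.1138, 0.038]
tool_rot: [-0.043, 0.999, 0.003, 0.004]
wrist_force: [1.8, -0.4, 0.3]
gripper_width: -0.0003
```

```bash
python3 - <<'E'
from h import *
infoG()
im=capture("top")
cv2.imwrite("pics/t9.png",im[150:330,180:440,::-1].repeat(3,0).repeat(3,1))
p=W(-.05,.055);print(to((*p,.038),185.2))
p=W(-.05,-.0355);print(to((*p,.038),185.2))
E
```

```text
t 8.25 p [0.4882 0.1138 0.038 ] xang -175.03 F [ 1.8 -0.4  0.3] q [ 0.2   0.61  2.01  0.01  0.52 -1.46] w -0.0
G mm [-65.3  68.3] FG [ 1.7 -0.5  0.3] tool z [ 0.008  0.006 -1.   ]
[-0.234 -0.161 -0.006  0.006  0.006 -0.005]
[-0.239 -1.292 -0.011  0.006  0.006 -0.005]
```

View pics/t9.png

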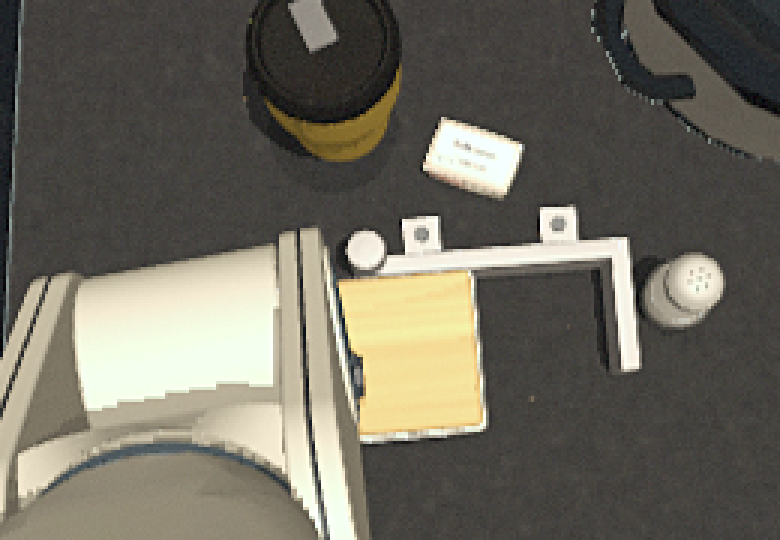

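Call:
step_arm(
  targets="-0.2 0 0 0 0 0 1; -0.23 -0.1 0 0 0 0 1; -0.23 -0.18 0 0 0 0 1; -0.23 -0.24 0 0 0 0 1; -0.23 -0.3 0 0 0 0 1; -0.23 -0.36 0 0 0 0 1; -0.23 -0.42 0 0 0 0 1; -0.23 -0.48 0 0 0 0 1; -0.23 -0.54 0 0 0 0 1; -0.23 -0.6 0 0 0 0 1",
)

```text
t: 9.13
eef_pos: [0.5074, 0.0671, 0.038]
tool_rot: [-0.042, 0.999, 0.003, 0.003]
wrist_force: [-0.9, 6.6, 7.8]
gripper_width: -0.0004
```

```bash
python3 - <<'E'
from h import *
infoG()
im=capture("top")
cv2.imwrite("pics/t10.png",im[150:330,180:440,::-1].repeat(3,0).repeat(3,1))
p=W(-.05,-.0355);print(to((*p,.038),185.2))
E
```

```text
t 9.13 p [0.5074 0.0671 0.038 ] xang -175.16 F [-0.9  6.6  7.8] q [ 0.11  0.62  1.98  0.01  0.54 -1.56] w -0.0
G mm [-50.5  20. ] FG [-0.3  6.6  7.8] tool z [ 0.005  0.006 -1.   ]
[-0.011 -0.686 -0.003  0.006  0.007 -0.008]
```

View pics/t10.png

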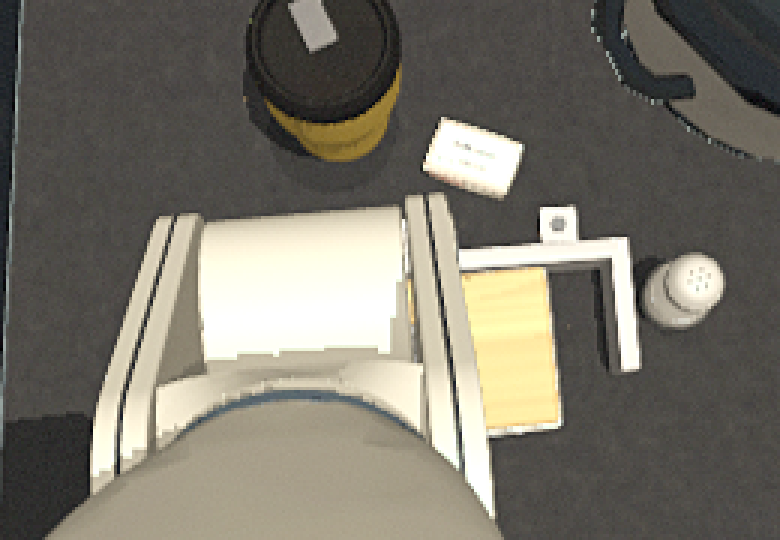

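Call:
step_arm(
  targets="0 0.2 0 0 0 0 1; 0 0.5 0 0 0 0 1; 0 0.6 0 0 0 0.15 1; 0 0.6 0 0 0 0.3 1; 0 0.6 0 0 0 0.45 1; 0 0.6 0 0 0 0.6 1; 0 0.6 0 0 0 0.75 1; 0 0.6 0 0 0 0.9 1; 0 0.6 0 0 0 1 1",
)

```text
t: 9.93
eef_pos: [0.5024, 0.1137, 0.0381]
tool_rot: [0.347, 0.938, 0.003, 0.001]
wrist_force: [0.6, -0.4, 0.3]
gripper_width: -0.0002
```

Call:
step_arm(
  targets="0 0 0 0 0 0.15 1; 0 0 0 0 0 0.3 1; 0 0 0 0 0 0.45 1; 0 0 0 0 0 0.6 1; 0 0 0 0 0 0.75 1; 0 0 0 0 0 0.9 1; 0 0 0 0 0 1 1",
)

```text
t: 10.52
eef_pos: [0.5014, 0.1131, 0.038]
tool_rot: [0.683, 0.731, 0.003, -0.0]
wrist_force: [-0.2, -0.3, -1.0]
gripper_width: 0.0001
```

```bash
python3 - <<'E'
from h import *
infoG()
im=capture("top")
cv2.imwrite("pics/t11.png",im[150:330,180:440,::-1].repeat(3,0).repeat(3,1))
cv2.imwrite("pics/s11.png",capture("scene")[:,:,::-1])
for y in (.008,-.039):
  p=W(-.05,y);print(to((*p,.038),95.2))
for u in [(548,268),(560,422)]: print(G(onz("top",(180+u[0]/3,150+u[1]/3),.065)))
E
```

```text
t 10.52 p [0.5014 0.1131 0.038 ] xang 93.89 F [-0.2 -0.3 -1. ] q [0.2  0.62 1.98 0.01 0.54 0.12] w 0.0
G mm [-52.3  66.4] FG [-0.2 -0.3 -1. ] tool z [ 0.004  0.005 -1.   ]
[-0.73   0.039 -0.003  0.005 -0.006 -0.022]
[-1.318  0.049 -0.006  0.005 -0.006 -0.022]
[  -6.5 -109.8]
[ -99.6 -108.2]
```

View pics/t11.png

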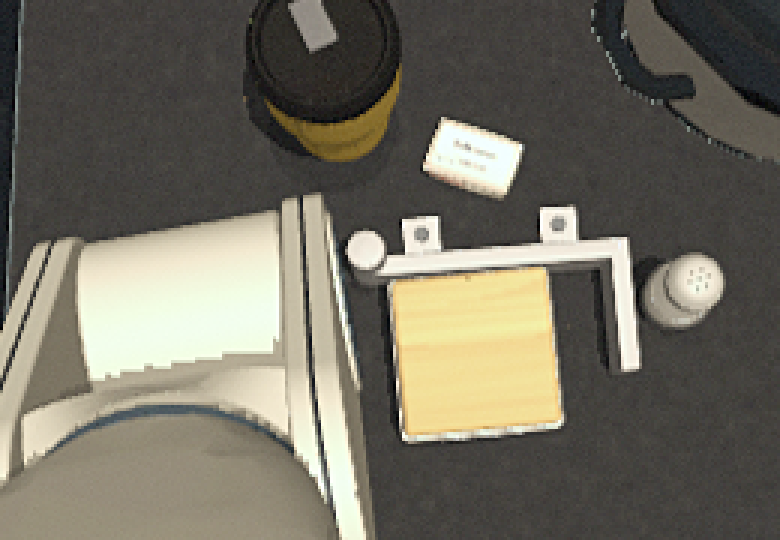

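View pics/s11.png

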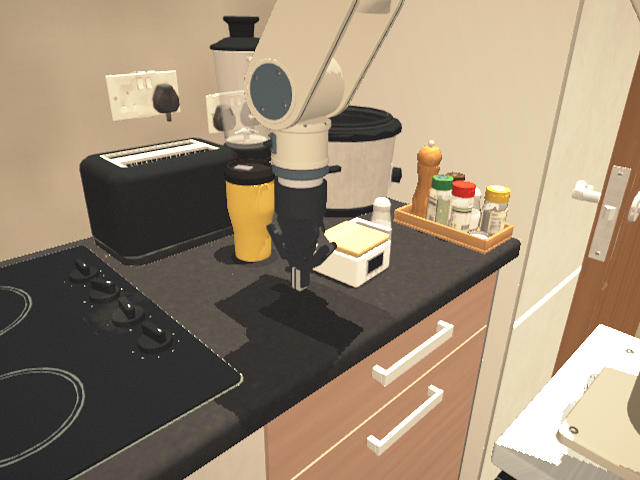

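Call:
step_arm(
  targets="-0.3 -0.08 0 0 0 -0.02 1; -0.6 -0.08 0 0 0 -0.02 1; -0.75 -0.08 0 0 0 -0.02 1; -0.82 -0.08 0 0 0 -0.02 1; -0.87 -0.08 0 0 0 -0.02 1; -0.92 -0.08 0 0 0 -0.02 1; -0.97 -0.08 0 0 0 -0.02 1; -1 -0.08 0 0 0 -0.02 1",
)

```text
t: 11.28
eef_pos: [0.5011, 0.0332, 0.0376]
tool_rot: [0.675, 0.738, 0.003, -0.0]
wrist_force: [0.2, 4.4, 1.7]
gripper_width: 0.0001
```

```bash
cat > v.py <<'E'
from h import *
import sys
infoG()
im=capture("top"); n=sys.argv[1]
cv2.imwrite(f"pics/t{n}.png",im[150:330,180:440,::-1].repeat(3,0).repeat(3,1))
cv2.imwrite(f"pics/s{n}.png",capture("scene")[:,:,::-1])
E
python3 v.py 12; python3 -c "
from h import *
p=W(-.06,-.0375);print(to((*p,.038),95.2))"
```

```text
t 11.28 p [0.5011 0.0332 0.0376] xang 95.16 F [0.2 4.4 1.7] q [ 0.04  0.61  2.    0.01  0.53 -0.06] w 0.0
G mm [-59.8 -13.2] FG [0.6 4.3 1.7] tool z [ 0.004  0.005 -1.   ]
[-0.301 -0.002 -0.006  0.005 -0.005 -0.001]
```

View pics/t12.png

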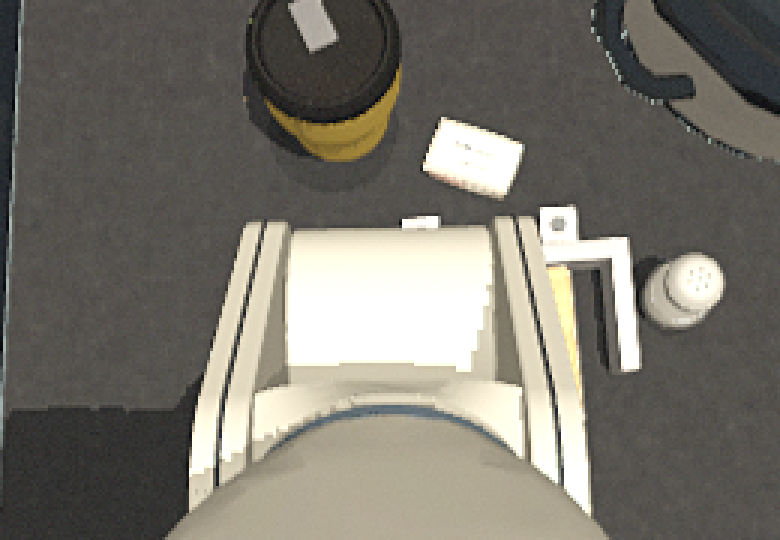

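Call:
step_arm(
  targets="-0.05 0 0 0 0 0 1; -0.1 0 0 0 0 0 1; -0.15 0 0 0 0 0 1; -0.2 0 0 0 0 0 1; -0.24 0 0 0 0 0 1; -0.27 0 0 0 0 0 1; -0.29 0 0 0 0 0 1",
)

```text
t: 11.97
eef_pos: [0.5032, 0.0094, 0.0375]
tool_rot: [0.675, 0.738, 0.003, -0.0]
wrist_force: [-0.6, 5.2, 2.1]
gripper_width: 0.0
```

```bash
python3 v.py 13
```

```text
t 11.97 p [0.5032 0.0094 0.0375] xang 95.12 F [-0.6  5.2  2.1] q [-0.01  0.61  2.    0.01  0.53 -0.1 ] w 0.0
G mm [-59.8 -37. ] FG [-0.1  5.3  2.1] tool z [ 0.004  0.005 -1.   ]
```

View pics/s13.png

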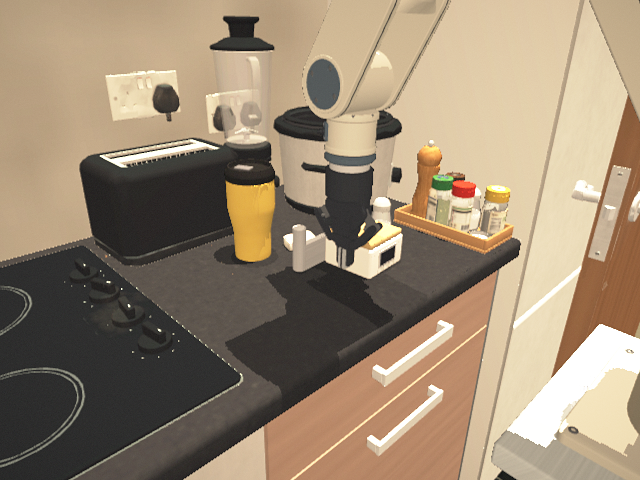

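Call:
step_arm(
  targets="-0.02 0 0 0 0 0 1; -0.04 0 0 0 0 0 1; -0.05 0 0 0 0 0 1",
)

```text
t: 12.32
eef_pos: [0.5033, 0.0079, 0.0376]
tool_rot: [0.675, 0.737, 0.004, -0.001]
wrist_force: [-1.1, 34.3, 5.4]
gripper_width: 0.0
```

Call:
step_arm(
  targets="0.03 0 0 0 0 0 1; 0.2 0 0 0 0 0 1; 0.5 0 0 0 0 0 1; 0.5 0 0 0 0 0 1",
)

```text
t: 12.65
eef_pos: [0.4995, 0.0497, 0.0378]
tool_rot: [0.675, 0.738, 0.004, -0.001]
wrist_force: [-0.6, 0.6, -0.2]
gripper_width: 0.0001
```

```bash
python3 v.py 14
```

```text
t 12.65 p [0.4995 0.0497 0.0378] xang 95.13 F [-0.6  0.6 -0.2] q [ 0.07  0.61  2.    0.01  0.53 -0.03] w 0.0
G mm [-59.9   3.5] FG [-0.6  0.6 -0.2] tool z [ 0.003  0.007 -1.   ]
```

View pics/t14.png

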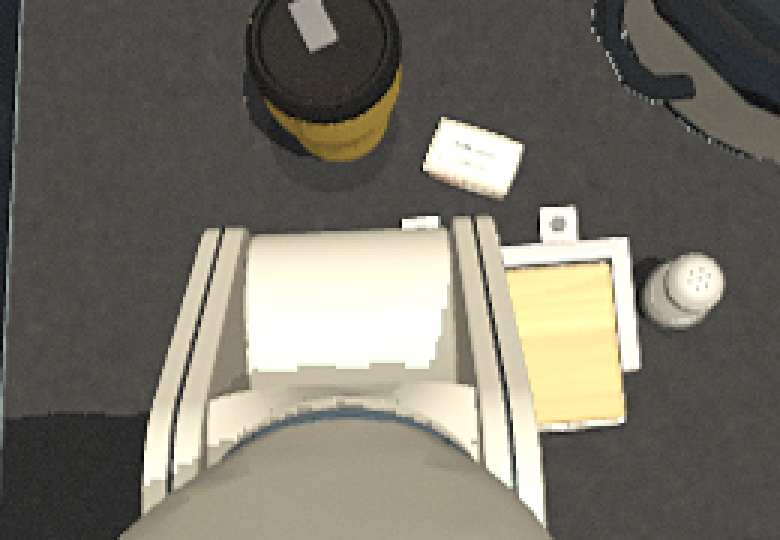

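View pics/s14.png

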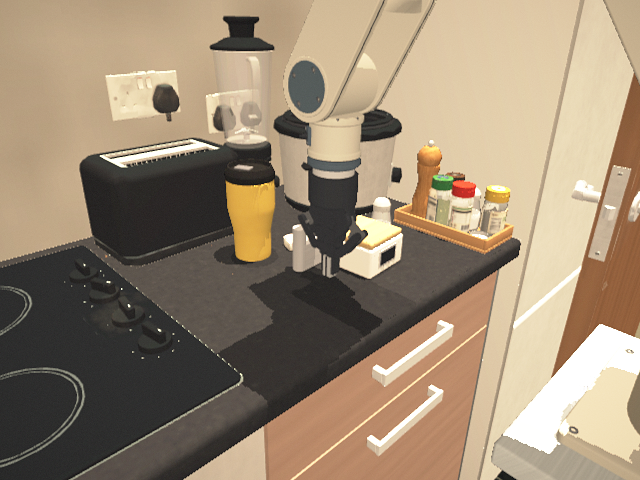

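Call:
step_arm(
  targets="0.1 -0.4 0 0 0 0 1; 0.1 -0.8 0 0 0 0 1; 0.1 -1 0 0 0 0 1; 0.1 -1 0 0 0 -0.15 1; 0.1 -1 0 0 0 -0.3 1; 0.1 -1 0 0 0 -0.45 1; 0.1 -1 0 0 0 -0.6 1; 0.1 -1 0 0 0 -0.75 1; 0.1 -1 0 0 0 -0.9 1; 0.1 -1 0 0 0 -1 1",
)

```text
t: 13.58
eef_pos: [0.4195, 0.0481, 0.0375]
tool_rot: [0.338, 0.941, 0.004, 0.0]
wrist_force: [-0.6, 0.4, 0.1]
gripper_width: -0.0
```

```bash
python3 -c "
from h import *
infoG()
p=W(-.15,-.05);print(to((*p,.038),185.2))"
```

```text
t 13.58 p [0.4195 0.0481 0.0375] xang 140.45 F [-0.6  0.4  0.1] q [ 0.08  0.55  2.17  0.02  0.41 -0.81] w -0.0
G mm [-139.7    9.1] FG [-0.5  0.5  0.1] tool z [ 0.003  0.007 -1.   ]
[-0.429 -0.615 -0.011  0.01   0.001 -0.994]
```

Call:
step_arm(
  targets="0.09 -0.09 0 0 0 -0.15 1; 0.09 -0.09 0 0 0 -0.3 1; 0 -0.2 0 0 0 -0.45 1; -0.2 -0.4 0 0 0 -0.6 1; -0.43 -0.6 0 0 0 -0.75 1; -0.43 -0.615 0 0 0 -0.9 1; -0.43 -0.615 -0.01 0.01 0 -1 1; -0.43 -0.615 -0.01 0.01 0 -1 1",
)

```text
t: 14.25
eef_pos: [0.4148, -0.013, 0.038]
tool_rot: [-0.048, 0.999, -0.0, 0.001]
wrist_force: [0.3, -0.3, 0.4]
gripper_width: -0.0003
```

```bash
python3 -c "
from h import *
infoG()
for x in (-.145,-.1246): 
  p=W(x,-.1);print(to((*p,.038),185.2))"; python3 v.py 15
```

```text
t 14.25 p [ 0.4148 -0.013   0.038 ] xang -174.5 F [ 0.3 -0.3  0.4] q [-0.06  0.55  2.19 -0.    0.41 -1.72] w -0.0
G mm [-149.9  -51.3] FG [ 0.3 -0.3  0.4] tool z [ 0.001 -0.001 -1.   ]
[-0.058 -0.609  0.    -0.001  0.002  0.007]
[-0.313 -0.61   0.    -0.001  0.002  0.007]
t 14.25 p [ 0.4148 -0.013   0.038 ] xang -174.5 F [ 0.3 -0.3  0.4] q [-0.06  0.55  2.19 -0.    0.41 -1.72] w -0.0
G mm [-149.9  -51.3] FG [ 0.3 -0.3  0.4] tool z [ 0.001 -0.001 -1.   ]
```

View pics/t15.png

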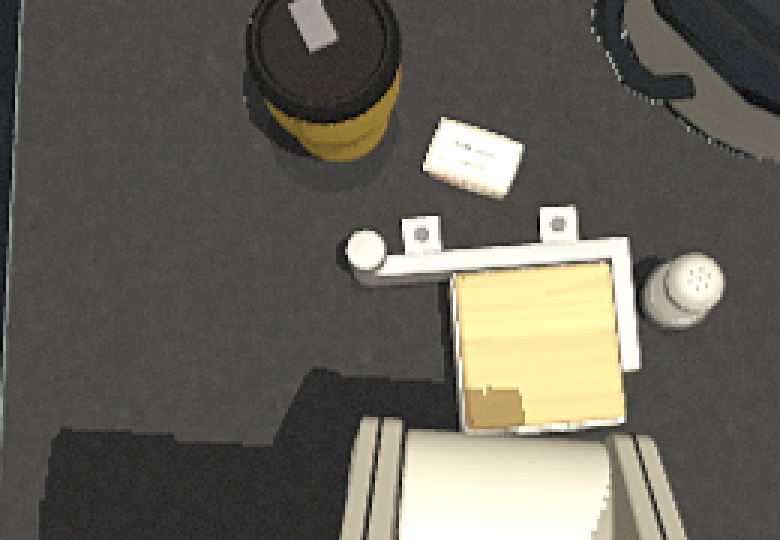

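```bash
python3 -c "
from h import *
for u in [(456,276),(609,264),(622,424),(465,432)]: print(G(onz('top',(180+u[0]/3,150+u[1]/3),.065)))"
```

```text
[ -6.9 -53.8]
[  -7.  -146.9]
[-103.7 -145. ]
[-100.9  -51.2]
```

Call:
step_arm(
  targets="0 -0.3 0 0 0 0.007 1; 0 -0.6 0 0 0 0.007 1; -0.06 -0.61 0 0 0 0.007 1; -0.06 -0.61 0 0 0 0.007 1",
)

```text
t: 14.68
eef_pos: [0.4251, -0.0613, 0.038]
tool_rot: [-0.041, 0.999, -0.0, 0.001]
wrist_force: [-0.3, 0.9, 0.4]
gripper_width: -0.0001
```

```bash
python3 -c "
from h import *
infoG()
for x in (-.1246,): 
  p=W(x,-.1);print(to((*p,.038),185.2))"
```

```text
t 14.68 p [ 0.4251 -0.0613  0.038 ] xang -175.27 F [-0.3  0.9  0.4] q [-0.17  0.56  2.16  0.    0.43 -1.82] w -0.0
G mm [-144.  -100.4] FG [-0.3  1.   0.4] tool z [ 0.003 -0.    -1.   ]
[-0.243  0.007  0.001 -0.001  0.004 -0.01 ]
```

Call:
step_arm(
  targets="-0.1 0.005 0 0 0 -0.01 1; -0.18 0.005 0 0 0 -0.01 1; -0.21 0.005 0 0 0 -0.01 1; -0.23 0.005 0 0 0 -0.01 1; -0.24 0.005 0 0 0 -0.01 1; -0.24 0.005 0 0 0 -0.01 1",
)

```text
t: 15.18
eef_pos: [0.4442, -0.0589, 0.0381]
tool_rot: [-0.046, 0.999, -0.0, 0.001]
wrist_force: [0.4, -0.6, -0.8]
gripper_width: 0.0003
```

```bash
python3 -c "
from h import *
infoG()"
```

```text
t 15.18 p [ 0.4442 -0.0589  0.0381] xang -174.78 F [ 0.4 -0.6 -0.8] q [-0.16  0.57  2.12  0.    0.45 -1.82] w 0.0
G mm [-124.8  -99.7] FG [ 0.3 -0.6 -0.8] tool z [ 0.003 -0.    -1.   ]
```

Call:
step_arm(
  targets="-0.01 0 0 0 0 0 1; -0.02 0 0 0 0 0 1; -0.02 0 0 0 0 0 1",
)

```text
t: 15.43
eef_pos: [0.4459, -0.0587, 0.0381]
tool_rot: [-0.046, 0.999, -0.0, 0.001]
wrist_force: [1.1, 0.7, 0.2]
gripper_width: 0.0003
```

Call:
step_arm(
  targets="-0.005 0 0 0 0 0 1; -0.01 0 0 0 0 0 1; -0.01 0 0 0 0 0 1",
)

```text
t: 15.68
eef_pos: [0.4467, -0.0587, 0.0381]
tool_rot: [-0.046, 0.999, -0.0, 0.001]
wrist_force: [0.6, 0.5, 0.5]
gripper_width: 0.0002
```

```bash
python3 -c "
from h import *
infoG()"
```

```text
t 15.68 p [ 0.4467 -0.0587  0.0381] xang -174.78 F [0.6 0.5 0.5] q [-0.16  0.57  2.11  0.    0.46 -1.82] w 0.0
G mm [-122.2  -99.7] FG [0.6 0.4 0.5] tool z [ 0.003 -0.    -1.   ]
```

Call:
step_arm(
  targets="-0.005 0 0 0 0 0 1; -0.01 0 0 0 0 0 1; -0.01 0 0 0 0 0 1",
)

```text
t: 15.93
eef_pos: [0.4476, -0.0586, 0.0381]
tool_rot: [-0.045, 0.999, -0.0, 0.001]
wrist_force: [-1.1, -0.0, 0.1]
gripper_width: 0.0001
```

Call:
step_arm(
  targets="-0.005 0 0 0 0 0 1; -0.01 0 0 0 0 0 1; -0.01 0 0 0 0 0 1",
)

```text
t: 16.18
eef_pos: [0.4485, -0.0586, 0.0381]
tool_rot: [-0.045, 0.999, -0.0, 0.002]
wrist_force: [0.2, 0.4, 0.2]
gripper_width: -0.0002
```

```bash
python3 -c "
from h import *
infoG()"
```

```text
t 16.18 p [ 0.4485 -0.0586  0.0381] xang -174.78 F [0.2 0.4 0.2] q [-0.16  0.57  2.11  0.    0.46 -1.82] w -0.0
G mm [-120.5  -99.8] FG [0.2 0.4 0.2] tool z [ 0.003 -0.    -1.   ]
```

Call:
step_arm(
  targets="-0.03 0 0 0 0 0 1; -0.05 0 0 0 0 0 1; -0.07 0 0 0 0 0 1; -0.08 0 0 0 0 0 1; -0.08 0 0 0 0 0 1",
)

```text
t: 16.6
eef_pos: [0.4543, -0.0579, 0.038]
tool_rot: [-0.046, 0.999, -0.0, 0.001]
wrist_force: [-2.7, -0.6, 0.9]
gripper_width: -0.0
```

```bash
python3 -c "
from h import *
infoG()"
```

```text
t 16.6 p [ 0.4543 -0.0579  0.038 ] xang -174.78 F [-2.7 -0.6  0.9] q [-0.15  0.58  2.1  -0.    0.47 -1.81] w -0.0
G mm [-114.7  -99.7] FG [-2.8 -0.4  0.9] tool z [ 0.002 -0.    -1.   ]
```

Contact. Now in small steps.

Call:
step_arm(
  targets="-0.01 0 0 0 0 0 1; -0.015 0 0 0 0 0 1; -0.015 0 0 0 0 0 1",
)

```text
t: 16.85
eef_pos: [0.4551, -0.0577, 0.0378]
tool_rot: [-0.045, 0.999, -0.0, 0.0]
wrist_force: [-2.3, 0.2, -1.1]
gripper_width: 0.0005
```

Call:
step_arm(
  targets="-0.01 0 0 0 0 0 1; -0.015 0 0 0 0 0 1; -0.015 0 0 0 0 0 1",
)

```text
t: 17.1
eef_pos: [0.4562, -0.0576, 0.0377]
tool_rot: [-0.046, 0.999, -0.0, 0.0]
wrist_force: [-2.8, 0.8, -0.8]
gripper_width: -0.0001
```

```bash
python3 -c "
from h import *
infoG()"
```

```text
t 17.1 p [ 0.4562 -0.0576  0.0377] xang -174.78 F [-2.8  0.8 -0.8] q [-0.15  0.58  2.09  0.    0.47 -1.81] w -0.0
G mm [-112.7  -99.5] FG [-2.7  1.1 -0.8] tool z [ 0.001 -0.    -1.   ]
```

Call:
step_arm(
  targets="-0.01 -0.004 0 0 0 0 1; -0.016 -0.004 0 0 0 0 1; -0.016 -0.004 0 0 0 0 1",
)

```text
t: 17.35
eef_pos: [0.4562, -0.0576, 0.0376]
tool_rot: [-0.046, 0.999, 0.0, -0.001]
wrist_force: [-6.9, 0.0, 1.7]
gripper_width: 0.0001
```

```bash
python3 -c "
from h import *
infoG()"
```

```text
t 17.35 p [ 0.4562 -0.0576  0.0376] xang -174.78 F [-6.9  0.   1.7] q [-0.15  0.58  2.09  0.    0.48 -1.81] w 0.0
G mm [-112.7  -99.5] FG [-6.9  0.6  1.7] tool z [-0.002  0.    -1.   ]
```

Call:
step_arm(
  targets="-0.015 -0.003 0 0 0 0 1; -0.03 -0.003 -0.002 0 0 0 1; -0.03 -0.003 -0.002 0 0 0 1",
)

```text
t: 17.6
eef_pos: [0.4562, -0.0573, 0.0373]
tool_rot: [-0.045, 0.999, 0.001, -0.004]
wrist_force: [-9.2, -0.7, 4.2]
gripper_width: 0.0002
```

```bash
python3 -c "
from h import *
infoG()"
```

```text
t 17.6 p [ 0.4562 -0.0573  0.0373] xang -174.8 F [-9.2 -0.7  4.2] q [-0.15  0.58  2.09  0.    0.48 -1.81] w 0.0
G mm [-112.7  -99.2] FG [-9.3  0.1  4.2] tool z [-0.007  0.001 -1.   ]
```

Call:
step_arm(
  targets="-0.02 -0.002 -0.006 0 0 0 1; -0.035 -0.002 -0.012 0 0 0 1; -0.035 -0.002 -0.012 0 0 0 1; -0.035 -0.002 -0.012 0 0 0 1",
)

```text
t: 17.93
eef_pos: [0.4561, -0.0569, 0.0376]
tool_rot: [-0.045, 0.999, 0.001, -0.006]
wrist_force: [-9.1, -1.4, -0.2]
gripper_width: -0.0
```

```bash
python3 -c "
from h import *
infoG()"
```

```text
t 17.93 p [ 0.4561 -0.0569  0.0376] xang -174.81 F [-9.1 -1.4 -0.2] q [-0.15  0.58  2.08 -0.    0.49 -1.81] w -0.0
G mm [-112.8  -98.8] FG [-9.2 -0.6 -0.2] tool z [-0.013  0.002 -1.   ]
```

```bash
python3 -c "
from h import *
for x in (-.1127,-.11,-.109): 
  p=W(x,-.0997);print(to((*p,.0376),185.2))"
```

```text
[-0.001 -0.011 -0.     0.004 -0.016 -0.   ]
[-0.035 -0.011 -0.001  0.004 -0.016 -0.   ]
[-0.048 -0.011 -0.001  0.004 -0.016 -0.   ]
```

Call:
step_arm(
  targets="-0.02 -0.005 -0.003 0 -0.008 0 1; -0.04 -0.01 -0.006 0.004 -0.016 0 1; -0.04 -0.01 -0.006 0.004 -0.016 0 1; -0.04 -0.01 -0.006 0.004 -0.016 0 1",
)

```text
t: 18.27
eef_pos: [0.4563, -0.057, 0.0373]
tool_rot: [-0.045, 0.999, 0.001, -0.003]
wrist_force: [-11.1, -1.4, 0.3]
gripper_width: -0.0002
```

```bash
python3 -c "
from h import *
infoG()"
```

```text
t 18.27 p [ 0.4563 -0.057   0.0373] xang -174.83 F [-11.1  -1.4   0.3] q [-0.15  0.58  2.09 -0.    0.48 -1.81] w -0.0
G mm [-112.6  -98.9] FG [-11.2  -0.4   0.3] tool z [-0.006  0.001 -1.   ]
```

Call:
step_arm(
  targets="-0.04 -0.005 -0.004 0 -0.01 0 1; -0.058 -0.008 -0.008 0 -0.015 0 1; -0.058 -0.008 -0.008 0 -0.015 0 1; -0.058 -0.008 -0.008 0 -0.015 0 1",
)

```text
t: 18.6
eef_pos: [0.4563, -0.0569, 0.0371]
tool_rot: [-0.045, 0.999, 0.002, -0.002]
wrist_force: [-14.7, -3.5, 3.4]
gripper_width: -0.0004
```

```bash
python3 -c "
from h import *
infoG()"
```

```text
t 18.6 p [ 0.4563 -0.0569  0.0371] xang -174.84 F [-14.7  -3.5   3.4] q [-0.15  0.58  2.09  0.01  0.48 -1.82] w -0.0
G mm [-112.5  -98.8] FG [-14.9  -2.1   3.4] tool z [-0.004  0.003 -1.   ]
```

Call:
step_arm(
  targets="-0.05 -0.015 -0.012 0 -0.005 0 1; -0.066 -0.025 -0.018 0.003 -0.007 0 1; -0.066 -0.025 -0.018 0.003 -0.007 0 1; -0.066 -0.025 -0.018 0.003 -0.007 0 1",
)

```text
t: 18.93
eef_pos: [0.4563, -0.0577, 0.0373]
tool_rot: [-0.045, 0.999, 0.002, -0.004]
wrist_force: [-15.4, -1.5, 0.5]
gripper_width: 0.0
```

```bash
python3 -c "
from h import *
infoG()"
```

```text
t 18.93 p [ 0.4563 -0.0577  0.0373] xang -174.85 F [-15.4  -1.5   0.5] q [-0.15  0.58  2.08  0.    0.48 -1.82] w 0.0
G mm [-112.7  -99.6] FG [-15.5  -0.1   0.5] tool z [-0.009  0.003 -1.   ]
```

Call:
step_arm(
  targets="-0.074 -0.012 -0.012 0.003 -0.008 0 1; -0.074 -0.012 -0.012 0.003 -0.008 0 1; -0.074 -0.012 -0.012 0.003 -0.008 0 1; -0.074 -0.012 -0.012 0.003 -0.008 0 1",
)

```text
t: 19.27
eef_pos: [0.4561, -0.0576, 0.0372]
tool_rot: [-0.045, 0.999, 0.001, -0.007]
wrist_force: [-18.2, -3.2, 6.1]
gripper_width: 0.0001
```

```bash
python3 -c "
from h import *
infoG()"
```

```text
t 19.27 p [ 0.4561 -0.0576  0.0372] xang -174.86 F [-18.2  -3.2   6.1] q [-0.15  0.58  2.08  0.    0.49 -1.81] w 0.0
G mm [-112.8  -99.5] FG [-18.4  -1.5   6.1] tool z [-0.014  0.002 -1.   ]
```

Call:
step_arm(
  targets="-0.072 -0.018 -0.03 0.003 -0.012 0 1; -0.072 -0.018 -0.03 0.003 -0.012 0 1; -0.072 -0.018 -0.03 0.003 -0.012 0 1",
)

```text
t: 19.52
eef_pos: [0.4563, -0.0579, 0.0382]
tool_rot: [-0.045, 0.999, 0.002, -0.008]
wrist_force: [-15.5, -0.5, -1.0]
gripper_width: -0.0004
```

```bash
python3 -c "
from h import *
infoG()"
```

```text
t 19.52 p [ 0.4563 -0.0579  0.0382] xang -174.87 F [-15.5  -0.5  -1. ] q [-0.15  0.58  2.08 -0.    0.5  -1.81] w -0.0
G mm [-112.7  -99.8] FG [-15.5   0.9  -1. ] tool z [-0.016  0.002 -1.   ]
```

Call:
step_arm(
  targets="-0.076 -0.015 -0.021 0 -0.012 0 1; -0.076 -0.015 -0.021 0 -0.012 0 1; -0.076 -0.015 -0.021 0 -0.012 0 1; -0.076 -0.015 -0.021 0 -0.012 0 1; -0.076 -0.015 -0.021 0 -0.012 0 1; -0.076 -0.015 -0.021 0 -0.012 0 1; -0.076 -0.015 -0.021 0 -0.012 0 1; -0.076 -0.015 -0.021 0 -0.012 0 1; -0.076 -0.015 -0.021 0 -0.012 0 1; -0.076 -0.015 -0.021 0 -0.012 0 1; -0.076 -0.015 -0.021 0 -0.012 0 1; -0.076 -0.015 -0.021 0 -0.012 0 1; -0.076 -0.015 -0.021 0 -0.012 0 1; -0.076 -0.015 -0.021 0 -0.012 0 1",
)

```text
t: 20.68
eef_pos: [0.4562, -0.0578, 0.0383]
tool_rot: [-0.045, 0.999, 0.003, -0.009]
wrist_force: [-16.0, -1.5, -0.9]
gripper_width: 0.0001
```

```bash
python3 -c "
from h import *
infoG()"; python3 v.py 16
```

```text
t 20.68 p [ 0.4562 -0.0578  0.0383] xang -174.87 F [-16.   -1.5  -0.9] q [-0.15  0.58  2.08  0.    0.5  -1.82] w 0.0
G mm [-112.7  -99.7] FG [-16.   -0.   -0.9] tool z [-0.019  0.005 -1.   ]
t 20.68 p [ 0.4562 -0.0578  0.0383] xang -174.87 F [-16.   -1.5  -0.9] q [-0.15  0.58  2.08  0.    0.5  -1.82] w 0.0
G mm [-112.7  -99.7] FG [-16.   -0.   -0.9] tool z [-0.019  0.005 -1.   ]
```

View pics/t16.png

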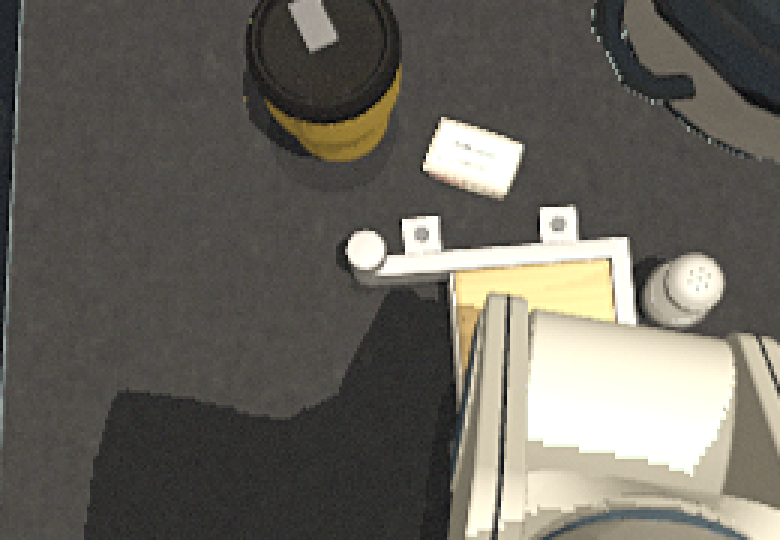

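View pics/s16.png

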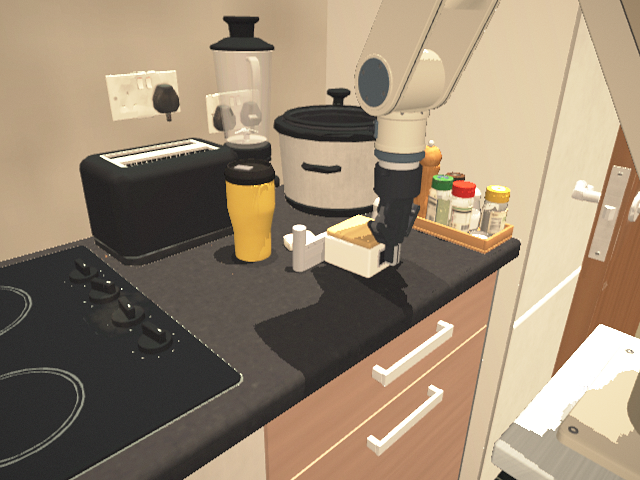

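Call:
step_arm(
  targets="-0.084 -0.012 -0.02 0.003 -0.018 0 1; -0.084 -0.012 -0.02 0.003 -0.018 0 1; -0.084 -0.012 -0.02 0.003 -0.018 0 1; -0.084 -0.012 -0.02 0.003 -0.018 0 1",
)

```text
t: 21.12
eef_pos: [0.4562, -0.0577, 0.0382]
tool_rot: [-0.045, 0.999, 0.003, -0.009]
wrist_force: [-18.4, -4.3, -0.4]
gripper_width: 0.0001
```

```bash
python3 -c "
from h import *
infoG()"
```

```text
t 21.12 p [ 0.4562 -0.0577  0.0382] xang -174.88 F [-18.4  -4.3  -0.4] q [-0.15  0.58  2.08  0.01  0.5  -1.82] w 0.0
G mm [-112.7  -99.6] FG [-18.8  -2.6  -0.4] tool z [-0.018  0.005 -1.   ]
```

Call:
step_arm(
  targets="-0.081 -0.02 -0.02 0.003 -0.018 0 1; -0.081 -0.02 -0.02 0.003 -0.018 0 1; -0.081 -0.02 -0.02 0.003 -0.018 0 1; -0.081 -0.02 -0.02 0.003 -0.018 0 1; -0.081 -0.02 -0.02 0.003 -0.018 0 1; -0.081 -0.02 -0.02 0.003 -0.018 0 1; -0.081 -0.02 -0.02 0.003 -0.018 0 1; -0.081 -0.02 -0.02 0.003 -0.018 0 1; -0.081 -0.02 -0.02 0.003 -0.018 0 1; -0.081 -0.02 -0.02 0.003 -0.018 0 1; -0.081 -0.02 -0.02 0.003 -0.018 0 1; -0.081 -0.02 -0.02 0.003 -0.018 0 1; -0.081 -0.02 -0.02 0.003 -0.018 0 1; -0.081 -0.02 -0.02 0.003 -0.018 0 1",
)

```text
t: 22.28
eef_pos: [0.4562, -0.0579, 0.0381]
tool_rot: [-0.045, 0.999, 0.003, -0.008]
wrist_force: [-16.5, -1.8, -1.9]
gripper_width: -0.0002
```

```bash
python3 -c "
from h import *
infoG()"
```

```text
t 22.28 p [ 0.4562 -0.0579  0.0381] xang -174.89 F [-16.5  -1.8  -1.9] q [-0.15  0.58  2.08  0.01  0.5  -1.82] w -0.0
G mm [-112.7  -99.8] FG [-16.6  -0.3  -1.9] tool z [-0.017  0.006 -1.   ]
```

Level hold at about 17 N is done. Back off and check.

Call:
step_arm(
  targets="0.05 0 0 0 0 0 1; 0.2 0 0 0 0 0 1; 0.5 0 0 0 0 0 1; 0.8 0 0 0 0 0 1; 1 0 -0.4 0 0 0 1; 1 0.3 -0.8 0 0 0 1; 1 0.8 -1 0 0 0 1; 1 0.8 -1 0 0 0 1",
)

```text
t: 22.95
eef_pos: [0.3738, 0.0015, 0.1228]
tool_rot: [-0.046, 0.999, 0.004, -0.005]
wrist_force: [0.5, -0.3, 1.1]
gripper_width: -0.0001
```

```bash
python3 v.py 17
```

```text
t 22.95 p [0.3738 0.0015 0.1228] xang -174.73 F [ 0.5 -0.3  1.1] q [-0.03  0.31  2.24  0.01  0.6  -1.7 ] w -0.0
G mm [-189.4  -33.1] FG [ 0.5 -0.3  1.1] tool z [-0.01   0.007 -1.   ]
```

View pics/t17.png

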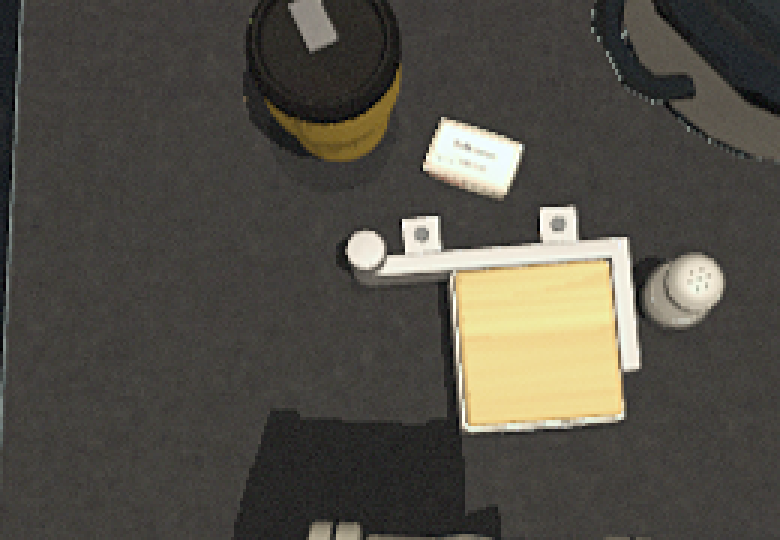

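View pics/s17.png

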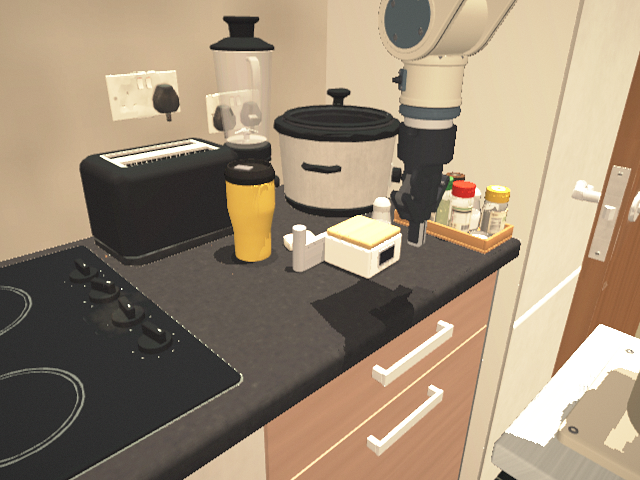

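```bash
python3 - <<'E'
from h import *
im=capture("top"); m=lid(im); m[:215]=0; m[310:]=0; m[:,:310]=0; m[:,400:]=0
cs,_=cv2.findContours(m,0,2); k=max(cs,key=cv2.contourArea); b=cv2.boxPoints(cv2.minAreaRect(k))
P=np.array([onz("top",p,.065) for p in b]); g=np.array([G(p) for p in P]); print(g,g.mean(0))
for i in range(4): print(np.degrees(np.arctan2(*(P[i]-P[i-1])[:2][::-1])))
# bystanders: difference against first picture
a=cv2.imread("pics/top0.png")[:,:,::-1]; d=cv2.absdiff(a,im).max(2); print("flask",(d[140:205,255:320]>40).sum(),"packet",(d[188:217,318:358]>40).sum(),"shaker",(d[232:262,393:425]>40).sum())
E
```

```text
[[  -2.7  -49.1]
 [  -1.7 -147.1]
 [ -98.4 -146.2]
 [ -99.3  -49.7]] [-50.525 -98.025]
5.5345751166079316
-84.19205908627819
-175.37748359408383
95.74401327818026
flask 6 packet 0 shaker 4
```

```bash
python3 - <<'E'
from cell import *
print(finish_job(), state()["t"])
E
```

```text
the job is handed in; nothing more can be done
the job is handed in; nothing more can be done
```

The job is handed in at about 23 s. The bin is swung, up against the end stop, and pressed flat to the rail, with its window facing the robot. One push against the end stop reached about 34 N at the wrist, over your limit of about 30 N.

- **Swing:** I led the closed fingers in an arc about the post. The push was about 3 to 5 N through the arc, then about 16 N as the bin met the rail.
- **Slide, first try:** The gripper's linkage caught the lid and bore down with about 8 N. I backed off, turned the tool a quarter turn and carried on cleanly.
- **Slide, at the stop:** The 34 N came in the last step against the stop. Less the bin's sliding friction of roughly 4 N, the steel felt about 30 N. I released it at once.
- **Press:** I held it about 2.8 s in all. End-of-call readings were 15.5 to 18.8 N square to the rail, with 2 N or less up or down. While I built up to this, the downward push briefly reached 6 N.
- **Last checks:**
  - The bin stands upright with its axes within about 0.6° of the rail's.
  - Its centre reads x = -50.5 mm, y = -98.0 mm, against an ideal of -50 and -100.
  - The lid edge on the stop side reads -147.1 mm, against -147.5 expected. The opposite edge reads about 3 mm off, and I put that down to the lid outline measuring 2 to 3 mm too wide.
  - The flask, packet and shaker are unmoved in the before and after pictures.
  - The arm is clear of everything.

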